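# Dose oak blocks from the rotary feeder

### The job

First clear the conical flask off the sorting board and stand it upright in the middle of the round cork mat. Then turn the feeder drum by its crank, slowly (a full turn takes ten seconds or more), until every oak block in it has dropped out through the side opening and down the chute. Without touching the oak with the gripper or arm, sweep all the blocks along the board into the steel bin with the white pusher, stand the pusher back in the middle of its grey rest mat, and leave the wine bottle, the amber jar and the beaker where they are.

Things in the scene. Friction and masses are not known exactly. Their poses are not given: they have to be found in the camera images.
- station: The fixed dosing station; origin on the bench top under the middle of its sorting board. Its y runs along the board (bin at the -y end, closed end at +y), its x from the board towards the drum, z up; it stands slightly turned. Drum base plate: square, 180 mm, from x = 83 mm, top 165 mm above the bench; board and rails lie at x below 83 mm.
- board (a point): Centre of the white sorting board's level top (station x 0, y 0, 60 mm above the bench). The board is a channel 150 mm wide inside (x -75 to 75) between aluminium rails 8 mm wide and 25 mm high, from an end rail at y = 142 mm to y = -150 mm, where it is open and the bin begins at once.
- chute (a point): Foot of the polished steel chute on the board's +x edge (station x 79 mm, y 0, 60 mm above the bench). The rail is interrupted there from y = 36 to -88 mm. The chute slopes up at 45 degrees towards +x to the drum's opening; a slanting steel guide on its -y side leads from x = 113, y = -30 to x = 76, y = -90 mm, so that blocks lying on the foot come back to the board when swept.
- bin (a point): Centre of the inner floor of the fixed steel bin at the board's open end, 4 mm above the bench; axes as the station. Inside 162 mm (x) by 102 mm (y); its rim towards the board is 55 mm above the bench, 5 mm below the board's top; its other three walls, 4 mm thick, rise to 90 mm.
- drum_axis (a point): Point on the drum's upright axis at the top of its base plate (station x 173 mm, y 0, 165 mm up). The drum is clear, 176 mm across, closed by a clear cover up to 48 mm over the plate; seven compartments push at most one oak block each over the plate, whose only opening is in the side facing the board, above the chute.
- drum (a joint): Turn of the drum in rad, growing counter-clockwise seen from above; starts at 0 to 0.1, stop at 5.8. The occupied compartments (which ones varies) pass the opening one after another, the last at about 5.4; by 5.5 the drum is empty. Stiff: about 0.12 N m of friction plus 0.08 N m per rad/s; it stays where it is left.
- crank (a point): Grip point on the crank: an upright black round grip, 18 mm across and 50 mm tall, that spins freely on its own axis, 45 mm off the drum's axis, turning with the drum. At drum = 0 it lies on the station's +x side of the axis. The point is 20 mm below the grip's top, about 251 mm above the bench.
- flask: Empty conical glass flask, 125 mm tall, base 82 mm across, tapering from 6 mm up to a straight neck 32 mm across from 82 to 118 mm above the base, rim 37 mm; about 140 g; starts upright on the sorting board. Origin: centre of its base, z up along the flask.
- mat: Round cork mat lying on the bench at one side of the station (left or right), 130 mm across, 5 mm thick, fixed. Origin: centre of its underside on the bench.
- pusher: Pusher: white slippery plastic bar 130 mm (its x) by 44 mm (its y) and 30 mm high, flat underneath with a thin rubber sole, with a black upright handle on its middle, 45 mm (x) by 18 mm (y), from 30 to 92 mm above its underside; about 220 g. Starts standing on the rest mat. Origin: centre of its underside, z up.
- rest: Rest mat of the pusher: grey plastic, 170 mm (x) by 90 mm (y), 4 mm thick, fixed on the bench at the side opposite to the cork mat. Origin: centre of its underside on the bench.
- oak1: Oak block, 28 by 22 by 22 mm, 12 g, bare wood; starts in a drum compartment, or is absent (4 to 6 are present). Origin: its centre.
- oak2: Oak block, 28 by 22 by 22 mm, 12 g, bare wood; starts in a drum compartment, or is absent (4 to 6 are present). Origin: its centre.
- oak3: Oak block, 28 by 22 by 22 mm, 12 g, bare wood; starts in a drum compartment, or is absent (4 to 6 are present). Origin: its centre.
- oak4: Oak block, 28 by 22 by 22 mm, 12 g, bare wood; starts in a drum compartment, or is absent (4 to 6 are present). Origin: its centre.
- oak5: Oak block, 28 by 22 by 22 mm, 12 g, bare wood; starts in a drum compartment, or is absent (4 to 6 are present). Origin: its centre.
- oak6: Oak block, 28 by 22 by 22 mm, 12 g, bare wood; starts in a drum compartment, or is absent (4 to 6 are present). Origin: its centre.

How it is judged:
On the way, in this order (a step that is already met when the one before it is completed fails the run):
1. the flask stands upright on the cork mat, let go, with all the oak still in the drum (horizontal distance between flask and mat below 0.035 m and angle between flask's own z axis and vertical below 0.1 rad and height (world z) of flask below 0.015 m and contact force between the fingers and flask below 0.1 N and z of each of oak1, oak2, oak3, oak4, oak5, oak6 in the frame of station above 0.16 m), for 0.2 s.
2. every oak block has left the drum (z of each of oak1, oak2, oak3, oak4, oak5, oak6 in the frame of station below 0.135 m), for 0.1 s.
3. every oak block lies in the bin (x of oak1 in the frame of bin between -0.08 and 0.08 m and y of oak1 in the frame of bin between -0.05 and 0.047 m and z of each of oak1, oak2, oak3, oak4, oak5, oak6 in the frame of bin below 0.07 m and x of oak2 in the frame of bin between -0.08 and 0.08 m and y of oak2 in the frame of bin between -0.05 and 0.047 m and x of oak3 in the frame of bin between -0.08 and 0.08 m and y of oak3 in the frame of bin between -0.05 and 0.047 m and x of oak4 in the frame of bin between -0.08 and 0.08 m and y of oak4 in the frame of bin between -0.05 and 0.047 m and x of oak5 in the frame of bin between -0.08 and 0.08 m and y of oak5 in the frame of bin between -0.05 and 0.047 m and x of oak6 in the frame of bin between -0.08 and 0.08 m and y of oak6 in the frame of bin between -0.05 and 0.047 m), for 0.2 s.
At the end, for the whole second after the job is handed in: All present oak blocks lie in the bin (centres inside its walls and less than 70 mm above its floor); the flask stands upright (within 0.1 rad) on the cork mat, within 35 mm of its middle; the pusher stands upright on its rest mat, within 30 mm of the middle; all at rest (all of step 3 and horizontal distance between flask and mat below 0.035 m and angle between each of flask, pusher's own z axis and vertical below 0.1 rad and height (world z) of flask below 0.015 m and horizontal distance between pusher and rest below 0.03 m and height (world z) of pusher below 0.012 m and linear speed of each of oak1, oak2, oak3, oak4, oak5, oak6, flask, pusher below 0.03 m/s); the robot touches nothing.
It fails at once if the drum is turned faster than 1.5 rad/s (velocity of joint drum above 1.5 rad/s or velocity of joint drum below -1.5 rad/s).
It fails at once if an oak block is touched by the gripper or arm (contact force between any of the fingers, the arm and oak1 above 0.3 N or contact force between any of the fingers, the arm and oak2 above 0.3 N or contact force between any of the fingers, the arm and oak3 above 0.3 N or contact force between any of the fingers, the arm and oak4 above 0.3 N or contact force between any of the fingers, the arm and oak5 above 0.3 N or contact force between any of the fingers, the arm and oak6 above 0.3 N).
It fails at once if the wine bottle, the amber jar or the beaker is moved by more than 25 mm (distance of any of wine, reagent, beaker from where it was at the start of the episode above 0.025 m).
Of oak1, oak2, oak3, oak4, oak5, oak6 only 4 to 6 are there at a start; the rules pass over those that are not, and their reading is None.
At some moment in a run one of flask, pusher may be knocked a few centimetres aside while the robot is not near it.
It also fails if it takes over 210 s, if anything falls off the work surface, if the arm or the gripper's body presses on something with over 40 N, if the wrist force passes 120 N, or if a joint passes its speed limit or range.

### The arm

A 7-joint arm with a two-finger parallel gripper is mounted at the origin on the work surface. World frame = base frame: x ahead of the robot, y to its left, z up, the work surface at z = 0. Lengths are in m, angles in rad, forces in N, time in s.
With the tool pointing down it reaches from about 0.35 to 0.9 m from the base axis. Payload 8.1 kg.
Tool frame: the origin (TCP) lies midway between the tips of the shut fingers; the grasp point (between the pads) lies 19 mm behind it; y points along the fingers, x is the direction in which the jaws open and shut, and the axes are right-handed (so a half turn about y gives the same grasp; the last joint's range is limited). The gripper opens to 92 mm and grips with 3 to 60 N. Pads are 19 mm wide; open, the fingers measure 130 mm over their backs; the gripper's body (75 mm by 190 mm) begins 47 mm behind the grasp point.
Start: joints at [1.212, 0.434, 0.025, 1.573, -0.012, 1.134, -0.075], TCP at [0.158, -0.605, 0.227] pointing down, gripper open.
Joint ranges: [-2.62, 2.62], [-0.44, 2.09], [-1.27, 1.32], [0.08, 2.57], [-1.32, 4.46], [0.12, 2], [-2.74, 2.74]. Speed limits (rad/s): [2.22, 2.22, 3.01, 3.01, 3.14, 3.14, 3.14].

### API

Orientations are given as a 3x3 rotation matrix whose columns are the frame's x, y, z axes.
In Python, from workcell import bot, get_image, get_calibration gives the robot as it stands.
- The arm moves only by the tool drive_tool, never from a script. Its argument "motion" is text: rows parted by semicolons, each of 4 numbers parted by spaces: the shift along the world's x, y, z in cm, then the turn about the world's z in degrees. A call has 1 to 12 rows; each row shifts and turns the commanded pose from where the row before left it; what a row does not reach is not made up. A row lasts 1/12 s, in which the tool goes at most 41.7 mm and 7.16 degrees, less where a joint would pass 70% of its speed; a pose out of reach is approached as far as the arm can. A call is refused whole if a number of a shift passes 4.17 or a number of a turn 7.16, either way. A call with a gripper value outside its range is refused whole. "hand" is the opening, from -1 (shut) to 1 (fully open), so that 0 is half open, set as the call begins (left out, the last holds). The fingers move at their own pace and stop on an object; "force" is the grip in N (left out, the last holds). Time passes only in rows, so rows that do not move let the fingers close. It gives the time, the measured TCP pose, the force and the opening at its end, in the units of the state.
- bot.sense(): the state, without advancing time (a new reading comes with each control period).
- get_image(name): name is "scene" or "top" or "wrist"; returns (picture, depth): 420x560x3 uint8, red, green, blue; 420x560 float32, m along the optical axis (not along the pixel's ray), 0 where there is no reading.
- get_calibration(name): a dict with "fx", "fy", "cx", "cy" (pixels), "xyz" and "rotation" of the camera in the world. Camera axes: x right, y down, z forward; pixel columns grow to the right and rows downward; lengths in m; the calibration is good to about 2 mm. The wrist camera is an equidistant fisheye: a pixel r from the principal point sees the ray r / f radians off the axis. A picture is of the moment at which its call begins: read the wrist's pose just before it. get_calibration takes no time and is no camera call; for the wrist camera it gives the pose at the moment of the call.
- bot.job_done(): hands the job in, once; it reports no verdict.
The state is a dict: "time_s": time; "q": joint angles; "qvel": joint speeds; "effort": joint torques, N m; "tcp_pos": TCP position; "orientation": TCP orientation; "contact_force": force on the tool from outside, world axes, zero at the start; "moment": the same for the moment, N m; "gripper_width": finger opening in m.
Only numpy, scipy, OpenCV 4.12 (cv2) and the standard library are available. Lean on these libraries where they do the work, as an engineer would, in place of code of your own. Each camera call takes 0.05 s, during which the arm holds its last target.

## Working session

There is one attempt and no reset: what is moved stays moved. The work goes in short steps, Python scripts to look and compute and a tool call to move; the robot and the scene stay as the last step left them, time stands still between calls to the robot, and variables do not carry over. Pictures are saved under pics/ and viewed, and the job is handed in when it is done.

Besides the shell and the picture viewer there is one more tool, called after "Request:" as name(argument=value, ...) on one line, values as JSON. drive_tool: Moves the arm, as the interface text tells. Its arguments: {"type":"object","properties":{"motion":{"type":"string"},"hand":{"type":"number"},"force":{"type":"number"}},"required":["motion"]}

```bash
ls; mkdir -p pics; python3 - <<'E'
from workcell import bot,get_image,get_calibration
import cv2,numpy as np
s=bot.sense();print({k:np.round(v,3).tolist() for k,v in s.items()})
for n in ["scene","top","wrist"]:
    c=get_calibration(n);print(n,{k:np.round(v,3).tolist() if not isinstance(v,str) else v for k,v in c.items()})
    p,d=get_image(n);cv2.imwrite(f"pics/{n}0.png",p[:,:,::-1]);np.save(f"pics/{n}0d.npy",d)
E
```

```text
pics
{'time_s': 0.0, 'q': [1.212, 0.435, 0.025, 1.574, -0.012, 1.134, -0.075], 'qvel': [0.001, -0.003, -0.001, -0.001, -0.0, 0.002, 0.0], 'effort': [0.0, -66.787, 0.985, -31.447, -0.061, 0.043, 0.0], 'tcp_pos': [0.158, -0.604, 0.226], 'orientation': [[0.253, -0.001, 0.967], [-0.967, 0.002, 0.253], [-0.002, -1.0, -0.0]], 'contact_force': [0.583, 0.358, 0.354], 'moment': [0.047, -0.002, -0.03], 'gripper_width': 0.092}
scene {'fx': 507.739, 'fy': 507.739, 'cx': 272.311, 'cy': 212.367, 'xyz': [1.099, -0.619, 1.265], 'rotation': [[0.767, 0.521, -0.374], [0.642, -0.626, 0.443], [-0.003, -0.58, -0.815]]}
top {'fx': 410.784, 'fy': 410.784, 'cx': 283.077, 'cy': 214.318, 'xyz': [0.348, -0.002, 1.286], 'rotation': [[0.005, -0.977, 0.212], [-1.0, -0.005, 0.0], [0.001, -0.212, -0.977]]}
wrist {'fx': 325.192, 'fy': 325.192, 'cx': 272.893, 'cy': 206.85, 'xyz': [0.23, -0.586, 0.384], 'rotation': [[0.254, -0.928, -0.271], [-0.967, -0.244, -0.071], [-0.001, 0.28, -0.96]]}
```

View pics/scene0.png

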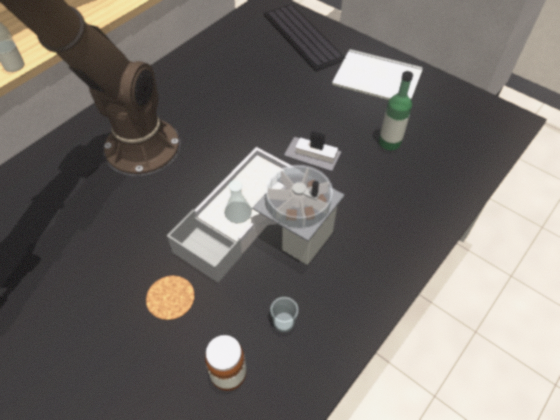

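View pics/top0.png

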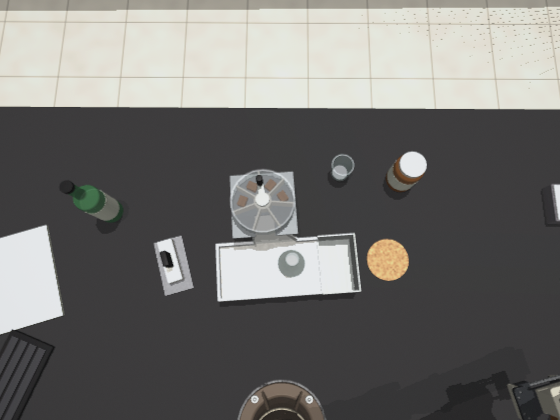

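View pics/wrist0.png

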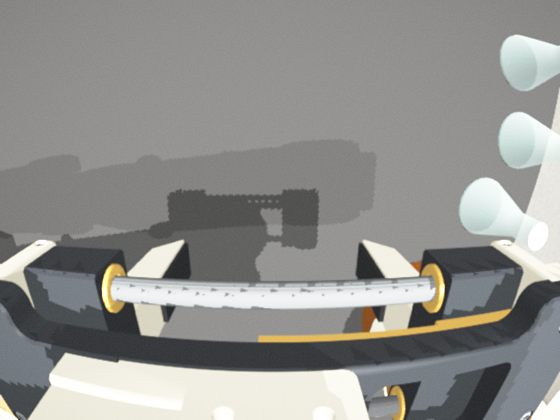

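```bash
cat > h.py <<'E'
from workcell import bot,get_image,get_calibration
import cv2,numpy as np
def ray(n,u,v,c=None):
    c=c or get_calibration(n);R=np.array(c['rotation']);o=np.array(c['xyz'])
    x=(u-c['cx'])/c['fx'];y=(v-c['cy'])/c['fy']
    if n=='wrist':
        r=np.hypot(x,y);d=np.array([x/r*np.sin(r),y/r*np.sin(r),np.cos(r)]) if r>0 else np.array([0,0,1.])
    else: d=np.array([x,y,1.])
    return o,R@d
def on(n,u,v,z,c=None):
    o,d=ray(n,u,v,c);return o+d*(z-o[2])/d[2]
def proj(n,P,c=None):
    c=c or get_calibration(n);p=np.array(c['rotation']).T@(np.array(P)-np.array(c['xyz']))
    if n=='wrist':
        r=np.hypot(p[0],p[1]);t=np.arctan2(r,p[2]);k=t/r
        return np.array([c['cx']+c['fx']*p[0]*k,c['cy']+c['fy']*p[1]*k])
    return np.array([c['cx']+c['fx']*p[0]/p[2],c['cy']+c['fy']*p[1]/p[2]])
def snap(n,f,crop=None,s=1):
    p,d=get_image(n);q=p
    if crop: x0,y0,x1,y1=crop;q=p[y0:y1,x0:x1]
    q=cv2.resize(q,None,fx=s,fy=s,interpolation=cv2.INTER_CUBIC)
    cv2.imwrite(f,q[:,:,::-1]);return p,d
E
python3 - <<'E'
import cv2
p=cv2.imread('pics/top0.png')
cv2.imwrite('pics/t1.png',cv2.resize(p[160:310,145:415],None,fx=2.9,fy=2.9,interpolation=cv2.INTER_CUBIC))
p=cv2.imread('pics/scene0.png')
cv2.imwrite('pics/s1.png',cv2.resize(p[120:330,140:360],None,fx=2.8,fy=2.8,interpolation=cv2.INTER_CUBIC))
E
```

```text
(no output)
```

View pics/t1.png

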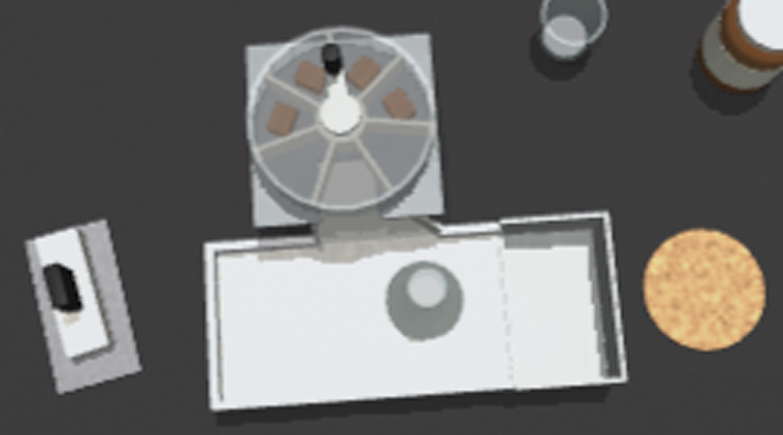

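View pics/s1.png

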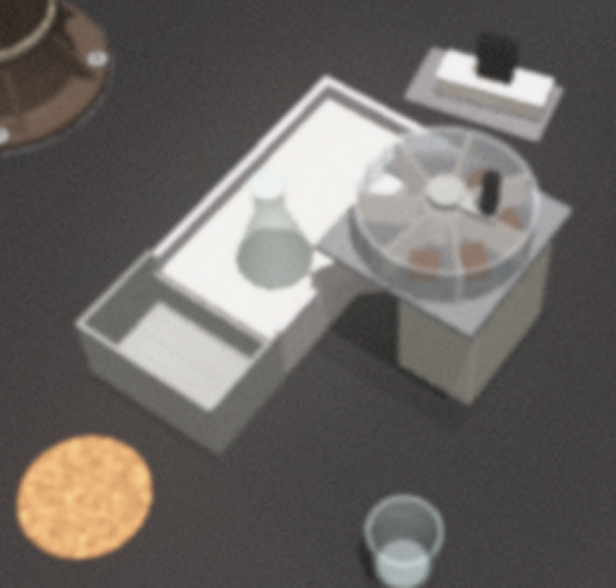

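```bash
cat > m.py <<'E'
from h import *
def c2(u,v):return (u+.5)/2.9-.5+145,(v+.5)/2.9-.5+160
def tp(u,v,z):return on('top',*c2(u,v),z)[:2]
E
python3 - <<'E'
from m import *
st=[(.263,.09),(.263,-.09),(.083,-.09),(.083,.09),(.083,.150),(-.083,.150)]
px=[(247,47,.165),(430,35,.165),(442,213,.165),(253,227,.165),(205,243,.085),(213,408,.085)]
W=np.array([tp(*p) for p in px]);S=np.array(st)
sm,wm=S.mean(0),W.mean(0)
A=(S-sm);B=(W-wm)
th=np.arctan2((A[:,0]*B[:,1]-A[:,1]*B[:,0]).sum(),(A*B).sum())
R=np.array([[np.cos(th),-np.sin(th)],[np.sin(th),np.cos(th)]]);t=wm-R@sm
print('th',np.degrees(th),'t',t); print(np.round((S@R.T+t-W)*1000,1))
for p in [(607,213,.09),(626,381,.09)]: print('bin corner st',R.T@(tp(*p)-t))
print('drum axis',R@[.173,0]+t,'crankpix',R.T@(tp(332,47,.271)-t))
print('flask neck',tp(428,287,.185),'base',tp(425,300,.06), 'st',R.T@(tp(428,287,.185)-t))
print('mat',tp(704.5,289.5,.005))
r=[tp(*q,.004) for q in [(25,240),(106,220),(141,370),(59,393)]];print('rest',np.mean(r,0),np.linalg.norm(r[0]-r[1]),np.linalg.norm(r[1]-r[2]),np.degrees(np.arctan2(*(r[0]-r[3])[::-1])))
# bar top corners z=.034
b=[tp(*q,.034) for q in [(35,237),(76,228),(112,345),(73,358)]];print('bar',np.mean(b,0),np.linalg.norm(b[0]-b[1]),np.linalg.norm(b[1]-b[2]),np.degrees(np.arctan2(*(b[0]-b[3])[::-1])),np.degrees(np.arctan2(*(b[1]-b[2])[::-1])))
p,d=get_image('top')
for n,(u,v) in dict(neck=(428,287),mat=(704,289),board=(300,320),plate=(420,50),bartop=(90,330)).items():
  a,b_=c2(u,v);print(n,d[int(round(b_)),int(round(a))],end=' ');c=get_calibration('top');o,dd=ray('top',a,b_);print((o+dd*d[int(round(b_)),int(round(a))]).round(3))
E
```

```text
th 4.270331933259232 t [0.44823804 0.04121985]
[[ 1.1  0.4]
 [ 1.2  0.7]
 [-0.7 -1.4]
 [ 0.2 -1.6]
 [-0.1 -0. ]
 [-1.7  2. ]]
bin corner st [ 0.08459094 -0.25966161]
bin corner st [-0.0839318  -0.26049588]
drum axis [0.62075776 0.05410184] crankpix [0.22214914 0.00242207]
flask neck [ 0.46567686 -0.02716209] base [ 0.46565683 -0.02693544] st [ 0.01229852 -0.06949063]
mat [ 0.48358892 -0.32844506]
rest [0.46426284 0.33903203] 0.08941200133316446 0.1671995872867195 16.29253315059915
bar [0.47546201 0.34111061] 0.04395055149449598 0.13072473797121498 20.889916457355664 20.180243720175902
neck 1.1027772 [ 0.466 -0.027  0.183]
mat 1.2796482 [ 0.484 -0.328  0.006]
board 1.2210498 [0.445 0.101 0.057]
plate 1.1706346 [ 0.701 -0.02   0.164]
bartop 1.2408419 [0.435 0.321 0.035]
```

Request:
drive_tool(motion="1 2 1 -1;1.5 2.8 0.6 -1;1.5 2.8 0.6 -1;1.5 2.8 0.6 -1;1.5 2.8 0.6 -1;1.5 2.8 0.6 -1;1.5 2.8 0.6 -1;1.5 2.8 0.6 -1;1.5 2.8 0.6 -1;1.5 2.8 0.6 -1;1.5 2.8 0.6 0;1.5 2.8 0.6 0", hand=1)

```text
time_s: 1.2
tcp_pos: [0.3335, -0.2751, 0.3031]
orientation: [[0.081, 0.0, 0.997], [-0.997, -0.0, 0.081], [0.0, -1.0, 0.0]]
contact_force: [0.6, -0.9, 0.4]
gripper_width: 0.0917
```

Request:
drive_tool(motion="1.5 2.8 0 0;1.5 2.8 0 0;1.5 2.8 0 0;1.5 2.8 0 0;1.5 2.8 0 0;1.5 2.8 0 0;1.5 2.8 0 0;1.2 2.2 0 0;1 2 0 0;0.6 1 0 0;0 0 0 0;0 0 0 0")

```text
time_s: 2.2
tcp_pos: [0.466, -0.0285, 0.3025]
orientation: [[0.082, -0.001, 0.997], [-0.997, -0.0, 0.082], [-0.0, -1.0, -0.001]]
contact_force: [0.1, -0.2, 0.1]
gripper_width: 0.092
```

```bash
python3 - <<'E'
from h import *
s=bot.sense();print(s['tcp_pos'],s['time_s'])
snap('wrist','pics/w1.png');print(proj('wrist',[.466,-.027,.185]),proj('wrist',[.466,-.027,.06]))
E
```

```text
[ 0.46600229 -0.02846238  0.30251697] 2.2
[269.63017987 199.68626878] [270.47173061 173.78039866]
```

View pics/w1.png

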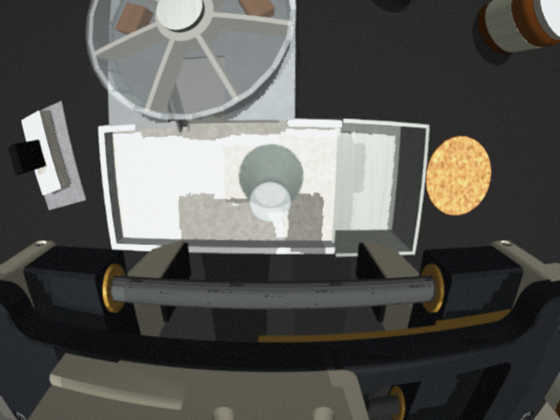

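The wrist view shows the flask rim at (270,201), which matches the projected (270,200). I'll descend to the neck.

Request:
drive_tool(motion="0 0 -2 0;0 0.1 -2.5 0;0 0 -2.5 0;0 0 -2 0;0 0 -2 0;0 0 -1.5 0;0 0 -1.5 0;0 0 -1 0;0 0 -0.6 0;0 0 -0.2 0;0 0 0 0")

```text
time_s: 3.17
tcp_pos: [0.466, -0.0281, 0.1448]
orientation: [[0.08, -0.0, 0.997], [-0.997, -0.0, 0.08], [0.0, -1.0, -0.0]]
contact_force: [-0.2, 0.3, 0.2]
gripper_width: 0.0916
```

Request:
drive_tool(motion="0 0 0 0;0 0 0 0;0 0 0 0;0 0 0 0;0 0 0 0;0 0 0 0;0 0 0 0;0 0 0 0", hand=-1, force=12)

```text
time_s: 3.83
tcp_pos: [0.4661, -0.0277, 0.1448]
orientation: [[0.081, -0.0, 0.997], [-0.997, -0.0, 0.081], [0.0, -1.0, -0.0]]
contact_force: [0.8, -0.0, -0.2]
gripper_width: 0.0429
```

Request:
drive_tool(motion="0 0 0 0;0 0 0 0;0 0 0 0;0 0 0 0")

```text
time_s: 4.17
tcp_pos: [0.4662, -0.0276, 0.1448]
orientation: [[0.081, 0.0, 0.997], [-0.997, 0.0, 0.081], [-0.0, -1.0, 0.0]]
contact_force: [0.2, 1.3, 1.4]
gripper_width: 0.0353
```

Request:
drive_tool(motion="0 0 0.5 0;0 0 1 0;0 0 1 0;0 0 1 0;0 0 1 0;0 0 1.5 0;0 0 1.5 0;0 0 1.5 0;0 0 1 0;0 0 0 0")

```text
time_s: 5.0
tcp_pos: [0.4674, -0.0276, 0.2474]
orientation: [[0.081, 0.004, 0.997], [-0.997, -0.0, 0.081], [0.001, -1.0, 0.004]]
contact_force: [0.4, 0.6, -1.2]
gripper_width: 0.0355
```

Request:
drive_tool(motion="0.1 -1.5 0 0;0.2 -2.5 0 0;0.2 -3 0 0;0.2 -3 0 0;0.2 -3 0 0;0.2 -3 0 0;0.2 -3 0 0;0.2 -3 0 0;0.1 -3 0 0;0 -2.5 0 0;0 -1.6 0 0;0 -1 0 0")

```text
time_s: 6.0
tcp_pos: [0.4811, -0.3312, 0.2437]
orientation: [[0.078, -0.001, 0.997], [-0.997, -0.0, 0.078], [-0.0, -1.0, -0.001]]
contact_force: [0.2, 0.6, -0.6]
gripper_width: 0.0351
```

```bash
python3 - <<'E'
from h import *
s=bot.sense();print(s['tcp_pos'],s['gripper_width'])
snap('scene','pics/s2.png',(100,200,300,420),2.7)
snap('wrist','pics/w2.png')
E
```

```text
[ 0.48110899 -0.33118029  0.24372954] 0.03512421328255346
```

View pics/s2.png

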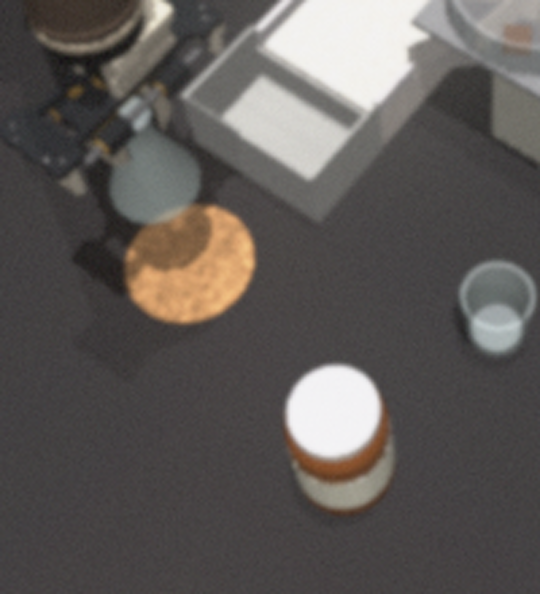

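View pics/w2.png

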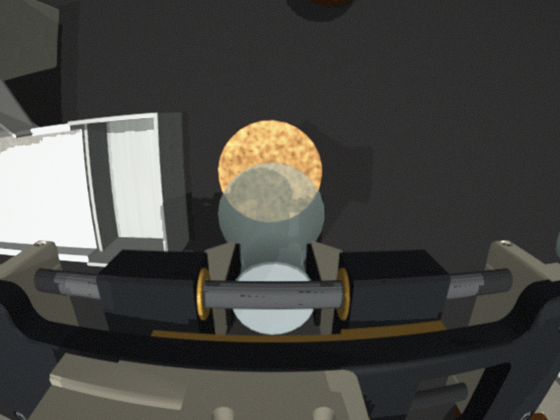

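Request:
drive_tool(motion="0.2 0.2 -1.5 0;0 0 -2 0;0 0 -2.5 0;0 0 -2.5 0;0 0 -2 0;0 0 -1.5 0;0 0 -1 0;0 0 -0.8 0;0 0 -0.5 0;0 0 -0.3 0;0 0 -0.2 0;0 0 0 0")

```text
time_s: 7.1
tcp_pos: [0.4843, -0.3267, 0.097]
orientation: [[0.081, 0.0, 0.997], [-0.997, -0.0, 0.081], [0.0, -1.0, 0.0]]
contact_force: [-0.4, -0.1, -1.1]
gripper_width: 0.0355
```

Request:
drive_tool(motion="0 0 -0.2 0;0 0 -0.2 0;0 0 -0.1 0;0 0 -0.1 0;0 0 0 0;0 0 0 0")

```text
time_s: 7.6
tcp_pos: [0.4841, -0.3267, 0.0907]
orientation: [[0.081, -0.0, 0.997], [-0.997, -0.0, 0.081], [0.0, -1.0, -0.0]]
contact_force: [-1.0, -0.4, -1.6]
gripper_width: 0.0355
```

Request:
drive_tool(motion="0 0 -0.1 0;0 0 0 0;0 0 0 0")

```text
time_s: 7.85
tcp_pos: [0.4842, -0.3267, 0.0898]
orientation: [[0.081, 0.0, 0.997], [-0.997, -0.0, 0.081], [0.0, -1.0, 0.0]]
contact_force: [-0.2, 0.1, -0.4]
gripper_width: 0.035
```

Contact force has dropped (~0), so the flask is standing on the mat. I'll release it.

Request:
drive_tool(motion="0 0 0 0;0 0 0 0;0 0 0 0;0 0 0 0;0 0 0 0;0 0 0 0;0 0 0 0;0 0 0 0;0 0 0 0;0 0 0 0", hand=1)

```text
time_s: 8.68
tcp_pos: [0.4841, -0.3267, 0.0897]
orientation: [[0.081, -0.0, 0.997], [-0.997, -0.0, 0.081], [0.0, -1.0, -0.0]]
contact_force: [-0.8, -0.3, 0.1]
gripper_width: 0.091
```

Request:
drive_tool(motion="0 0 1 0;0 0 2 0;0 0 2.5 0;0 0 2.5 0;0 0 3 0;0 0 3 0;0 0 3 0;0 0 3 0;0 0 3 0;0 0 3 0;0 0 1.5 0;0 0 0 0")

```text
time_s: 9.68
tcp_pos: [0.4854, -0.327, 0.3699]
orientation: [[0.081, 0.006, 0.997], [-0.997, -0.004, 0.081], [0.004, -1.0, 0.006]]
contact_force: [-0.4, -0.2, 0.2]
gripper_width: 0.0917
```

```bash
python3 - <<'E'
from h import *
s=bot.sense();print(s['tcp_pos'],s['gripper_width'],s['time_s'])
snap('top','pics/t3.png',(145,140,435,350),2.7)
snap('wrist','pics/w3.png')
print(proj('wrist',[.4836,-.3284,.13]),proj('wrist',[.4836,-.3284,.005]))
E
```

```text
[ 0.4853956  -0.32700145  0.36988133] 0.09167529094036142 9.6833
[273.6532677  176.04189607] [273.33665691 161.54982483]
```

View pics/t3.png

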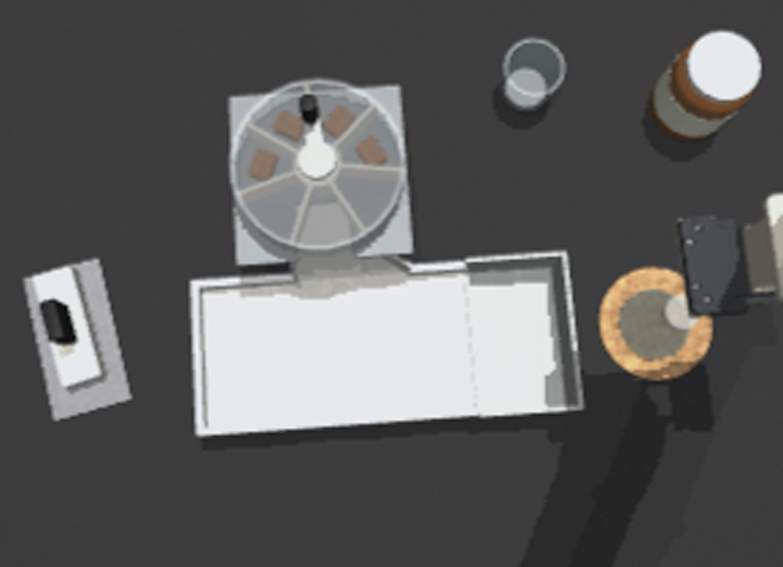

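View pics/w3.png

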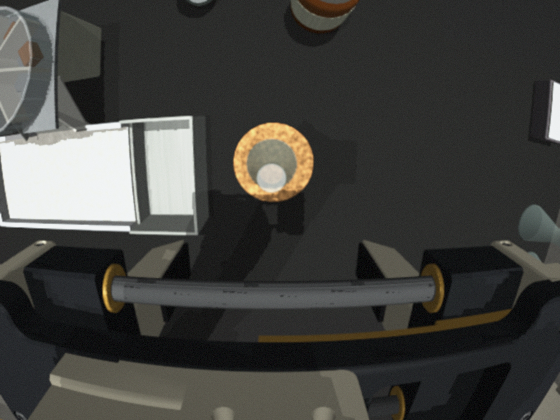

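Flask stands centred on the cork: its base rings concentric at about (273,162) in the wrist view. Moving on to the crank.

Request:
drive_tool(motion="0.8 2 0 0;1.6 3.4 0 0;1.6 3.4 0 0;1.6 3.4 0 0;1.6 3.4 0 0;1.6 3.4 0 0;1.6 3.4 0 0;1.6 3.4 0 0;1.6 3.4 0 0;1.6 3.4 0 0;1.6 3.4 0 0;1 1.8 0 0")

```text
time_s: 10.78
tcp_pos: [0.6619, 0.0567, 0.3628]
orientation: [[0.086, -0.003, 0.996], [-0.996, 0.002, 0.086], [-0.002, -1.0, -0.003]]
contact_force: [0.0, 0.8, 0.2]
gripper_width: 0.0917
```

Request:
drive_tool(motion="0 0 0 0;0 0 0 0")

```text
time_s: 10.95
tcp_pos: [0.6616, 0.0528, 0.3628]
orientation: [[0.084, -0.003, 0.996], [-0.996, -0.0, 0.084], [-0.0, -1.0, -0.003]]
contact_force: [0.5, -1.1, 0.1]
gripper_width: 0.0917
```

```bash
python3 - <<'E'
from h import *
s=bot.sense();print(s['tcp_pos'],s['gripper_width'],s['time_s'])
snap('wrist','pics/w4.png',(140,100,420,310),2.7)
th=np.radians(4.27)
for a in (0,.05,.1):
  P=[.6208+.045*np.cos(th+a),.0541+.045*np.sin(th+a),.271];print(a,P,proj('wrist',P),proj('top',P))
E
```

```text
[0.66163252 0.05280786 0.36281774] 0.09172697968062059 10.95
0 [np.float64(0.6656750915020407), np.float64(0.05745054662457871), 0.271] [264.49813453 202.68241078] [260.18701568 177.33823108]
0.05 [np.float64(0.665451551786012), np.float64(0.05968917910798114), 0.271] [261.68875371 202.7307582 ] [259.31719455 177.41724719]
0.1 [np.float64(0.6651164064445968), np.float64(0.06191384155440182), 0.271] [258.88876661 202.91443182] [258.45196613 177.53778478]
```

View pics/w4.png

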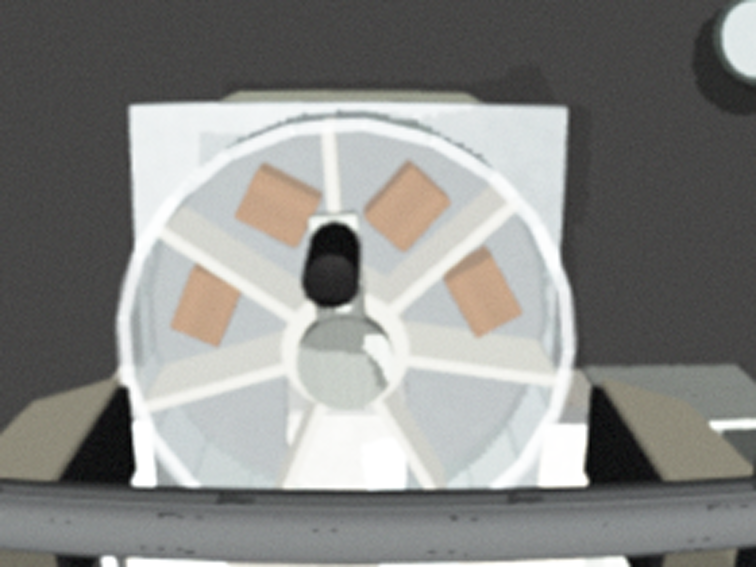

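```bash
python3 - <<'E'
from h import *
P=on('wrist',262.4,204,.271);print(P)
d=P[:2]-[.6208,.0541];print(np.hypot(*d),np.arctan2(d[1],d[0])-np.radians(4.27))
p,dd=get_image('wrist');print(dd[204,262], dd[228,265])
c=get_calibration('wrist')
for u,v in [(262,204),(265,228)]:
  o,r=ray('wrist',u,v);k=dd[v,u]/(np.array(c['rotation']).T@r)[2];print(o+r*k)
E
```

```text
[0.66444474 0.059044   0.271     ]
0.04392387161174773 0.03827188649906989
0.2600129 0.3177323
[0.66465214 0.05831746 0.27187276]
[0.62655484 0.05414082 0.22296841]
```

Request:
drive_tool(motion="0.3 0.6 -1 0;0 0 -2 0;0 0 -2 0;0 0 -2 0;0 0 -1.5 0;0 0 -1.5 0;0 0 -1 0;0 0 -0.8 0;0 0 -0.5 0;0 0 -0.3 0;0 0 -0.1 0;0 0 0 0")

```text
time_s: 12.05
tcp_pos: [0.6653, 0.0574, 0.2381]
orientation: [[0.081, 0.001, 0.997], [-0.997, 0.0, 0.081], [0.0, -1.0, 0.001]]
contact_force: [0.4, 0.6, -0.3]
gripper_width: 0.0916
```

```bash
python3 - <<'E'
from h import *
s=bot.sense();print(s['tcp_pos'],s['orientation'])
snap('wrist','pics/w5.png')
E
```

```text
[0.66531362 0.05735861 0.23810255] [[ 8.10424537e-02  6.24802296e-04  9.96710455e-01]
 [-9.96710650e-01  4.40268775e-05  8.10424421e-02]
 [ 6.75345481e-06 -9.99999804e-01  6.26315149e-04]]
```

View pics/w5.png

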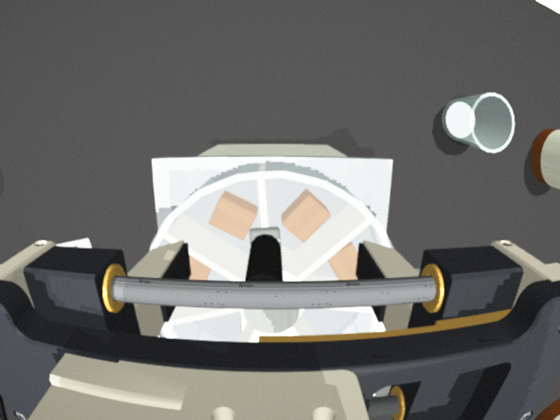

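Request:
drive_tool(motion="0 0.15 -0.2 0;0 0 0 0;0 0 0 0;0 0 0 0;0 0 0 0;0 0 0 0;0 0 0 0;0 0 0 0;0 0 0 0;0 0 0 0;0 0 0 0;0 0 0 0", hand=-1, force=20)

```text
time_s: 13.1
tcp_pos: [0.665, 0.0598, 0.2358]
orientation: [[0.082, -0.0, 0.997], [-0.997, 0.001, 0.082], [-0.001, -1.0, 0.0]]
contact_force: [0.4, 1.0, -0.5]
gripper_width: 0.0176
```

Request:
drive_tool(motion="0 0 0 0;0 0 0 0;0 0 0 0;0 0 0 0")

```text
time_s: 13.43
tcp_pos: [0.6651, 0.0592, 0.2357]
orientation: [[0.081, -0.0, 0.997], [-0.997, 0.0, 0.081], [-0.0, -1.0, -0.0]]
contact_force: [1.0, 3.2, -1.1]
gripper_width: 0.0175
```

```bash
python3 - <<'E'
import numpy as np
a=6.6;A=[a]
for s in [.6,1.2,1.8]: a+=s;A.append(a)
while a<325: a+=2.4;A.append(a)
A=np.radians(A);P=np.c_[4.5*np.cos(A),4.5*np.sin(A)];P=np.round(P-P[0],2);d=np.diff(P,axis=0)
for i in range(0,len(d),12): print(i//12,round(np.degrees(A[min(i+12,len(d))])-4.27),P[min(i+12,len(d))],'; '.join(f"{x:.2f} {y:.2f} 0 0" for x,y in d[i:i+12]).replace('; ',';'))
E
```

```text
0 28 [-0.65  1.85] -0.01 0.05 0 0;-0.01 0.09 0 0;-0.02 0.14 0 0;-0.04 0.18 0 0;-0.04 0.19 0 0;-0.06 0.18 0 0;-0.06 0.18 0 0;-0.06 0.17 0 0;-0.08 0.18 0 0;-0.08 0.17 0 0;-0.09 0.16 0 0;-0.10 0.16 0 0
1 56 [-2.26  3.4 ] -0.10 0.16 0 0;-0.11 0.16 0 0;-0.11 0.14 0 0;-0.12 0.15 0 0;-0.13 0.14 0 0;-0.14 0.13 0 0;-0.13 0.13 0 0;-0.15 0.12 0 0;-0.15 0.12 0 0;-0.15 0.10 0 0;-0.16 0.11 0 0;-0.16 0.09 0 0
2 85 [-4.42  3.98] -0.17 0.09 0 0;-0.17 0.08 0 0;-0.17 0.08 0 0;-0.18 0.07 0 0;-0.17 0.06 0 0;-0.19 0.05 0 0;-0.18 0.04 0 0;-0.18 0.04 0 0;-0.19 0.03 0 0;-0.19 0.02 0 0;-0.18 0.02 0 0;-0.19 0.00 0 0
3 114 [-6.6   3.45] -0.19 0.00 0 0;-0.19 -0.01 0 0;-0.19 -0.02 0 0;-0.18 -0.02 0 0;-0.19 -0.04 0 0;-0.18 -0.04 0 0;-0.19 -0.05 0 0;-0.18 -0.05 0 0;-0.17 -0.07 0 0;-0.18 -0.07 0 0;-0.17 -0.08 0 0;-0.17 -0.08 0 0
4 143 [-8.24  1.93] -0.16 -0.09 0 0;-0.16 -0.10 0 0;-0.16 -0.11 0 0;-0.15 -0.11 0 0;-0.14 -0.12 0 0;-0.15 -0.12 0 0;-0.13 -0.14 0 0;-0.13 -0.13 0 0;-0.13 -0.14 0 0;-0.12 -0.15 0 0;-0.11 -0.15 0 0;-0.10 -0.16 0 0
5 172 [-8.96 -0.19] -0.10 -0.16 0 0;-0.10 -0.16 0 0;-0.08 -0.17 0 0;-0.08 -0.17 
[... 475 characters left out ...]
14 -0.14 0 0;0.13 -0.12 0 0;0.15 -0.12 0 0;0.15 -0.12 0 0
8 258 [-5.08 -4.98] 0.15 -0.11 0 0;0.16 -0.10 0 0;0.16 -0.10 0 0;0.17 -0.09 0 0;0.17 -0.08 0 0;0.17 -0.07 0 0;0.18 -0.07 0 0;0.17 -0.06 0 0;0.19 -0.05 0 0;0.18 -0.05 0 0;0.18 -0.04 0 0;0.19 -0.03 0 0
9 287 [-2.86 -4.72] 0.19 -0.02 0 0;0.18 -0.01 0 0;0.19 -0.01 0 0;0.19 0.01 0 0;0.19 0.00 0 0;0.19 0.02 0 0;0.18 0.03 0 0;0.19 0.03 0 0;0.18 0.04 0 0;0.19 0.05 0 0;0.18 0.06 0 0;0.17 0.06 0 0
10 316 [-1.03 -3.42] 0.18 0.07 0 0;0.17 0.08 0 0;0.17 0.09 0 0;0.16 0.09 0 0;0.16 0.10 0 0;0.16 0.10 0 0;0.15 0.12 0 0;0.14 0.12 0 0;0.15 0.12 0 0;0.13 0.13 0 0;0.13 0.14 0 0;0.13 0.14 0 0
11 323 [-0.7  -2.97] 0.12 0.14 0 0;0.11 0.16 0 0;0.10 0.15 0 0
```

Request:
drive_tool(motion="-0.01 0.05 0 0;-0.01 0.09 0 0;-0.02 0.14 0 0;-0.04 0.18 0 0;-0.04 0.19 0 0;-0.06 0.18 0 0;-0.06 0.18 0 0;-0.06 0.17 0 0;-0.08 0.18 0 0;-0.08 0.17 0 0;-0.09 0.16 0 0;-0.10 0.16 0 0")

```text
time_s: 14.43
tcp_pos: [0.6589, 0.078, 0.2358]
orientation: [[0.081, 0.001, 0.997], [-0.997, 0.001, 0.081], [-0.001, -1.0, 0.001]]
contact_force: [5.5, -1.0, -1.7]
gripper_width: 0.0174
```

```bash
python3 - <<'E'
from h import *
s=bot.sense();d=s['tcp_pos'][:2]-np.array([.6208,.0541]);print(np.hypot(*d),np.degrees(np.arctan2(d[1],d[0])),s['moment'])
E
```

```text
0.04492121003729838 32.09641386992023 [-0.37653305 -1.05204721  0.06375545]
```

Request:
drive_tool(motion="-0.10 0.16 0 0;-0.11 0.16 0 0;-0.11 0.14 0 0;-0.12 0.15 0 0;-0.13 0.14 0 0;-0.14 0.13 0 0;-0.13 0.13 0 0;-0.15 0.12 0 0;-0.15 0.12 0 0;-0.15 0.10 0 0;-0.16 0.11 0 0;-0.16 0.09 0 0")

```text
time_s: 15.43
tcp_pos: [0.6424, 0.094, 0.2358]
orientation: [[0.082, 0.0, 0.997], [-0.997, 0.001, 0.082], [-0.001, -1.0, 0.0]]
contact_force: [5.7, 0.8, -3.2]
gripper_width: 0.0175
```

Request:
drive_tool(motion="-0.17 0.09 0 0;-0.17 0.08 0 0;-0.17 0.08 0 0;-0.18 0.07 0 0;-0.17 0.06 0 0;-0.19 0.05 0 0;-0.18 0.04 0 0;-0.18 0.04 0 0;-0.19 0.03 0 0;-0.19 0.02 0 0;-0.18 0.02 0 0;-0.19 0.00 0 0")

```text
time_s: 16.43
tcp_pos: [0.6205, 0.0999, 0.2358]
orientation: [[0.082, -0.0, 0.997], [-0.997, 0.001, 0.082], [-0.001, -1.0, -0.0]]
contact_force: [4.8, 3.6, -3.6]
gripper_width: 0.0173
```

```bash
python3 - <<'E'
from h import *
s=bot.sense();d=s['tcp_pos'][:2]-np.array([.6208,.0541]);print(np.hypot(*d),np.degrees(np.arctan2(d[1],d[0])),s['moment'])
snap('scene','pics/s6.png',(140,120,360,330),2.8)
E
```

```text
0.045758334655653 90.34113334289935 [ 0.7696329  -0.90417965 -0.03959254]
```

View pics/s6.png

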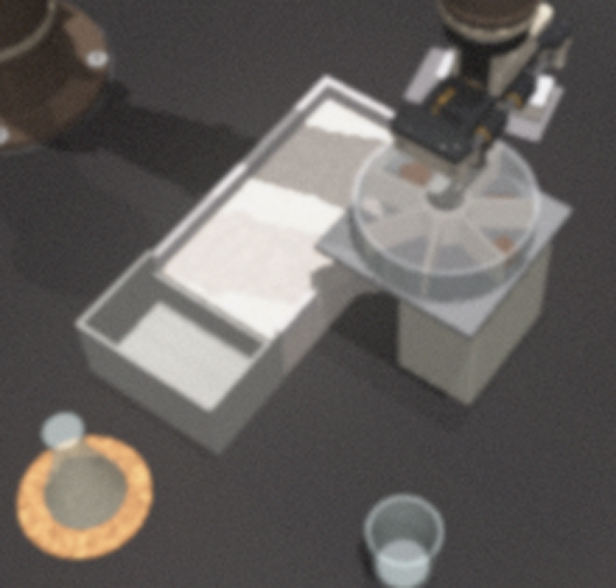

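Request:
drive_tool(motion="-0.19 0.00 0 0;-0.19 -0.01 0 0;-0.19 -0.02 0 0;-0.18 -0.02 0 0;-0.19 -0.04 0 0;-0.18 -0.04 0 0;-0.19 -0.05 0 0;-0.18 -0.05 0 0;-0.17 -0.07 0 0;-0.18 -0.07 0 0;-0.17 -0.08 0 0;-0.17 -0.08 0 0")

```text
time_s: 17.48
tcp_pos: [0.5985, 0.0942, 0.2357]
orientation: [[0.082, -0.001, 0.997], [-0.997, 0.001, 0.082], [-0.001, -1.0, -0.001]]
contact_force: [2.3, 4.4, -2.7]
gripper_width: 0.0176
```

Request:
drive_tool(motion="-0.16 -0.09 0 0;-0.16 -0.10 0 0;-0.16 -0.11 0 0;-0.15 -0.11 0 0;-0.14 -0.12 0 0;-0.15 -0.12 0 0;-0.13 -0.14 0 0;-0.13 -0.13 0 0;-0.13 -0.14 0 0;-0.12 -0.15 0 0;-0.11 -0.15 0 0;-0.10 -0.16 0 0")

```text
time_s: 18.48
tcp_pos: [0.582, 0.0784, 0.2357]
orientation: [[0.082, -0.001, 0.997], [-0.997, 0.0, 0.082], [-0.0, -1.0, -0.001]]
contact_force: [-0.5, 5.8, -0.4]
gripper_width: 0.0175
```

Request:
drive_tool(motion="-0.10 -0.16 0 0;-0.10 -0.16 0 0;-0.08 -0.17 0 0;-0.08 -0.17 0 0;-0.07 -0.17 0 0;-0.07 -0.18 0 0;-0.05 -0.18 0 0;-0.05 -0.18 0 0;-0.04 -0.19 0 0;-0.03 -0.18 0 0;-0.03 -0.19 0 0;-0.02 -0.19 0 0")

```text
time_s: 19.48
tcp_pos: [0.5754, 0.0566, 0.2357]
orientation: [[0.081, -0.0, 0.997], [-0.997, -0.0, 0.081], [0.0, -1.0, -0.0]]
contact_force: [-2.4, 3.4, 0.1]
gripper_width: 0.0175
```

```bash
python3 - <<'E'
from h import *
s=bot.sense();d=s['tcp_pos'][:2]-np.array([.6208,.0541]);print(np.hypot(*d),np.degrees(np.arctan2(d[1],d[0])),s['moment'])
snap('scene','pics/s7.png',(140,120,360,330),2.8)
E
```

```text
0.045495621590779384 176.89257333180387 [ 0.92239383  0.4601641  -0.00444807]
```

View pics/s7.png

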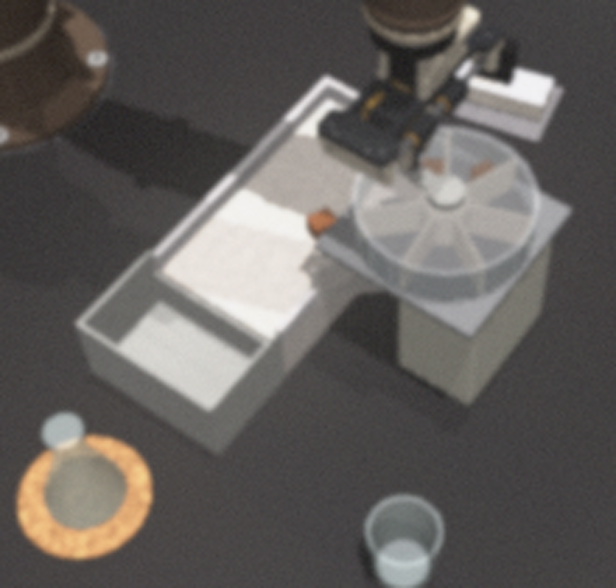

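The first block is on the board near (320,222). The drum turns with the grip, so I'll carry on.

Request:
drive_tool(motion="-0.01 -0.19 0 0;0.00 -0.18 0 0;0.01 -0.19 0 0;0.01 -0.19 0 0;0.02 -0.19 0 0;0.03 -0.18 0 0;0.04 -0.19 0 0;0.04 -0.18 0 0;0.06 -0.18 0 0;0.06 -0.18 0 0;0.06 -0.18 0 0;0.08 -0.17 0 0")

```text
time_s: 20.53
tcp_pos: [0.5799, 0.0349, 0.2358]
orientation: [[0.081, 0.001, 0.997], [-0.997, 0.0, 0.081], [-0.0, -1.0, 0.001]]
contact_force: [1.9, 4.4, -2.0]
gripper_width: 0.0176
```

Request:
drive_tool(motion="0.08 -0.17 0 0;0.09 -0.17 0 0;0.10 -0.16 0 0;0.10 -0.16 0 0;0.11 -0.15 0 0;0.11 -0.15 0 0;0.12 -0.14 0 0;0.13 -0.14 0 0;0.14 -0.14 0 0;0.13 -0.12 0 0;0.15 -0.12 0 0;0.15 -0.12 0 0")

```text
time_s: 21.53
tcp_pos: [0.5937, 0.0185, 0.2358]
orientation: [[0.082, -0.0, 0.997], [-0.997, 0.001, 0.082], [-0.001, -1.0, 0.0]]
contact_force: [1.3, 6.0, -1.9]
gripper_width: 0.0176
```

Request:
drive_tool(motion="0.15 -0.11 0 0;0.16 -0.10 0 0;0.16 -0.10 0 0;0.17 -0.09 0 0;0.17 -0.08 0 0;0.17 -0.07 0 0;0.18 -0.07 0 0;0.17 -0.06 0 0;0.19 -0.05 0 0;0.18 -0.05 0 0;0.18 -0.04 0 0;0.19 -0.03 0 0")

```text
time_s: 22.53
tcp_pos: [0.6137, 0.0102, 0.2357]
orientation: [[0.082, -0.001, 0.997], [-0.997, 0.001, 0.082], [-0.001, -1.0, -0.001]]
contact_force: [-3.0, 7.5, -0.1]
gripper_width: 0.0174
```

Request:
drive_tool(motion="0.19 -0.02 0 0;0.18 -0.01 0 0;0.19 -0.01 0 0;0.19 0.01 0 0;0.19 0.00 0 0;0.19 0.02 0 0;0.18 0.03 0 0;0.19 0.03 0 0;0.18 0.04 0 0;0.19 0.05 0 0;0.18 0.06 0 0;0.17 0.06 0 0")

```text
time_s: 23.53
tcp_pos: [0.6353, 0.0123, 0.2357]
orientation: [[0.082, -0.003, 0.997], [-0.997, 0.0, 0.082], [-0.001, -1.0, -0.003]]
contact_force: [-5.3, 6.2, 2.6]
gripper_width: 0.0172
```

Request:
drive_tool(motion="0.18 0.07 0 0;0.17 0.08 0 0;0.17 0.09 0 0;0.16 0.09 0 0;0.16 0.10 0 0;0.16 0.10 0 0;0.15 0.12 0 0;0.14 0.12 0 0;0.15 0.12 0 0;0.13 0.13 0 0;0.13 0.14 0 0;0.13 0.14 0 0")

```text
time_s: 24.53
tcp_pos: [0.6532, 0.0241, 0.2357]
orientation: [[0.081, -0.003, 0.997], [-0.997, -0.001, 0.081], [0.001, -1.0, -0.003]]
contact_force: [-7.3, 1.4, 3.0]
gripper_width: 0.0176
```

Request:
drive_tool(motion="0.09 0.11 0 0;0.05 0.08 0 0;0.03 0.05 0 0;0 0 0 0;0 0 0 0")

```text
time_s: 24.95
tcp_pos: [0.6552, 0.0263, 0.2357]
orientation: [[0.081, -0.003, 0.997], [-0.997, -0.001, 0.081], [0.001, -1.0, -0.003]]
contact_force: [-5.2, 2.4, 3.2]
gripper_width: 0.0175
```

```bash
python3 - <<'E'
from h import *
s=bot.sense();d=s['tcp_pos'][:2]-np.array([.6208,.0541]);print(np.hypot(*d),np.degrees(np.arctan2(d[1],d[0]))-4.27+360)
snap('scene','pics/s8.png',(140,120,360,330),2.8)
snap('wrist','pics/w8.png')
E
```

```text
0.04422390299939632 316.8537094999636
```

View pics/s8.png

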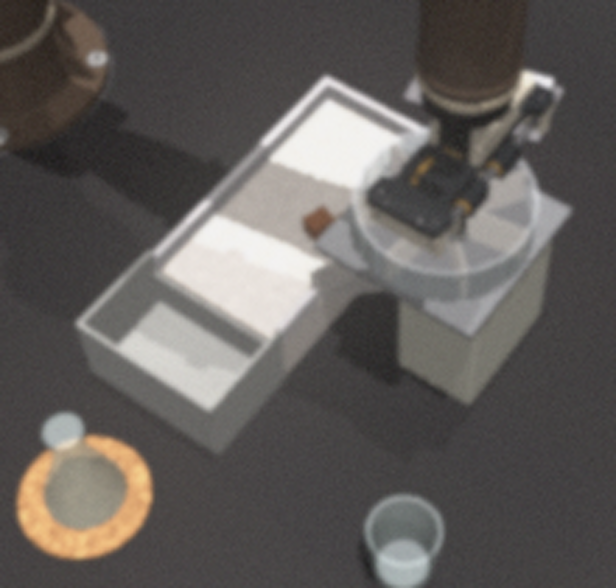

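View pics/w8.png

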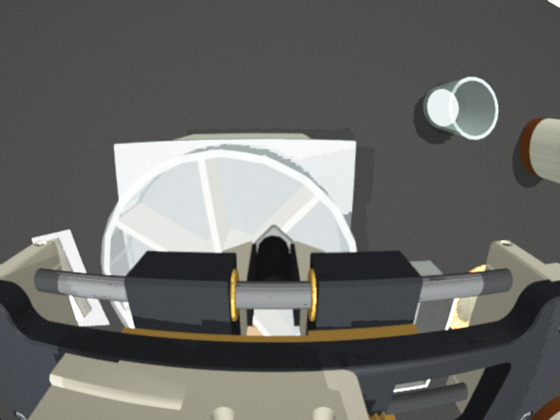

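```bash
python3 - <<'E'
from h import *
snap('top','pics/t8.png',(145,150,415,310),2.9)
E
```

```text
(no output)
```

View pics/t8.png

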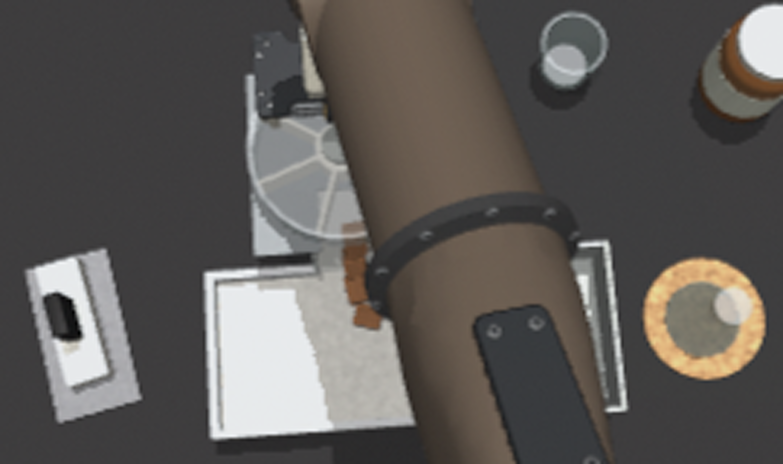

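Request:
drive_tool(motion="0.05 0.08 0 0;0.05 0.08 0 0;0.05 0.08 0 0;0 0 0 0;0 0 0 0;0 0 0 0")

```text
time_s: 25.6
tcp_pos: [0.6568, 0.0284, 0.2357]
orientation: [[0.081, -0.003, 0.997], [-0.997, -0.002, 0.081], [0.001, -1.0, -0.003]]
contact_force: [-6.2, 1.7, 1.6]
gripper_width: 0.0177
```

Request:
drive_tool(motion="0 0 0 0;0 0 0 0;0 0 0 0;0 0 0 0;0 0 0 0;0 0 0 0;0 0 0 0;0 0 0.5 0;0 0 1.5 0;0 0 2 0;0 0 2 0;0 0 2 0", hand=1)

```text
time_s: 26.6
tcp_pos: [0.6579, 0.0294, 0.317]
orientation: [[0.081, 0.0, 0.997], [-0.997, 0.0, 0.081], [-0.0, -1.0, 0.0]]
contact_force: [1.1, 0.2, -0.3]
gripper_width: 0.0904
```

Request:
drive_tool(motion="-1 1 2 0;-2 2 1 0;-2 2 1 0;-2 2.5 0 0;-2 2.5 0 0;-2 3 0 0;-2 3 0 0;-2 3 0 0;-2 3 0 0;-1 2 0 0;0 0 0 0;0 0 0 0")

```text
time_s: 27.6
tcp_pos: [0.4772, 0.2708, 0.3563]
orientation: [[0.084, 0.001, 0.996], [-0.996, 0.0, 0.084], [-0.0, -1.0, 0.001]]
contact_force: [0.0, -0.4, 0.3]
gripper_width: 0.0918
```

```bash
python3 - <<'E'
from h import *
s=bot.sense();print(s['tcp_pos'],s['time_s'])
snap('top','pics/t9.png',(145,150,415,310),2.9)
snap('scene','pics/s9.png',(140,120,360,330),2.8)
snap('wrist','pics/w9.png')
E
```

```text
[0.47717234 0.27079226 0.35633977] 27.6
```

View pics/t9.png

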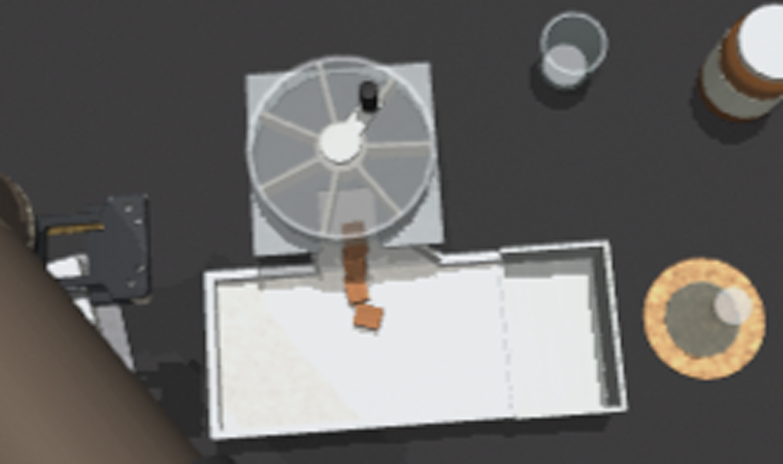

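View pics/s9.png

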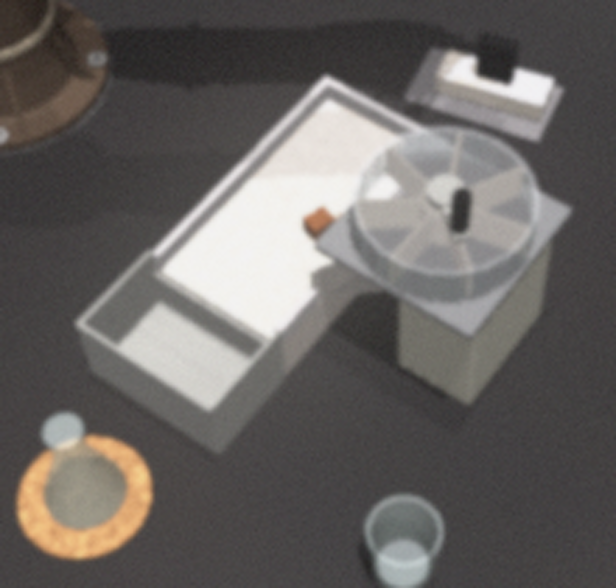

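View pics/w9.png

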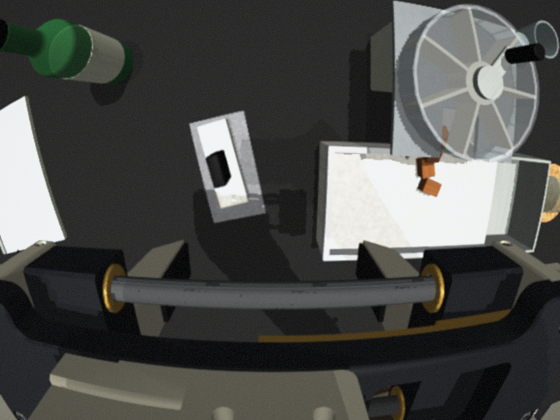

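```bash
cat >> m.py <<'E'
th=np.radians(4.27);Rs=np.array([[np.cos(th),-np.sin(th)],[np.sin(th),np.cos(th)]]);ts=np.array([.4482,.0412])
def c3(u,v):return (u+.5)/2.9-.5+145,(v+.5)/2.9-.5+150
def S(P):return np.r_[Rs.T@(np.array(P[:2])-ts),P[2]]
def Wd(x,y):return Rs@[x,y]+ts
E
python3 - <<'E'
from m import *
p,d=get_image('top')
cal=get_calibration('top')
for u,v in [(369,318),(358,294),(355,262),(353,232)]:
  a,b=c3(u,v);o,r=ray('top',a,b);D=d[int(round(b)),int(round(a))];P=o+r*D
  best=None
  for t in np.linspace(1,1.35,3500):
    q=S(o+r*t)
    if q[2]-.06-(q[0]-.079)<11*1.414e-3: best=q;break
  print((u,v),'depth->',S(P).round(3),'chute->',None if best is None else best.round(3), 'board',S(on('top',a,b,.071)).round(3))
E
```

```text
(369, 318) depth-> [ 0.025 -0.013  0.083] chute-> [ 0.031 -0.012  0.028] board [ 0.026 -0.013  0.071]
(358, 294) depth-> [ 0.051 -0.003  0.078] chute-> [ 0.054 -0.003  0.051] board [ 0.052 -0.003  0.071]
(355, 262) depth-> [ 0.08  -0.003  0.102] chute-> [ 0.084 -0.002  0.08 ] board [ 0.085 -0.002  0.071]
(353, 232) depth-> [ 0.091 -0.006  0.212] chute-> [ 0.11  -0.003  0.106] board [ 0.116 -0.002  0.071]
```

```bash
python3 - <<'E'
from m import *
p,d=snap('wrist','pics/w10.png',(170,90,290,240),4)
print(bot.sense()['time_s'])
E
```

```text
27.85
```

View pics/w10.png

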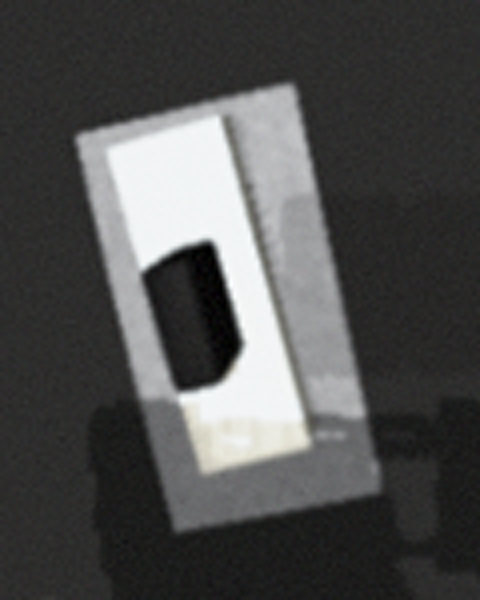

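```bash
python3 - <<'E'
from m import *
f=lambda u,v,z:on('wrist',(u+.5)/4-.5+170,(v+.5)/4-.5+90,z)[:2]
for n,z,q in [('bar',.034,[(107,152),(222,114),(311,443),(203,475)]),('rest',.004,[(77,133),(296,83),(382,491),(177,533)]),('handle',.096,[(142,272),(185,250),(213,375),(180,388)])]:
  P=np.array([f(*c,z) for c in q]);e=lambda i,j:P[i]-P[j]
  an=lambda v:np.degrees(np.arctan2(v[1],v[0]))
  print(n,P.mean(0).round(4),'short',np.linalg.norm(e(0,1)).round(4),np.linalg.norm(e(2,3)).round(4),'long',np.linalg.norm(e(1,2)).round(4),np.linalg.norm(e(0,3)).round(4),'ang',an(e(0,3)).round(1),an(e(1,2)).round(1))
E
```

```text
bar [0.4739 0.3433] short 0.0456 0.0443 long 0.1291 0.1295 ang 19.0 18.5
rest [0.4631 0.3388] short 0.0895 0.0882 long 0.1684 0.1701 ang 16.1 15.7
handle [0.4758 0.344 ] short 0.0162 0.0121 long 0.0425 0.0407 ang 20.6 15.3
```

Request:
drive_tool(motion="0 1 -1 2;0 1.2 -2 2;0 1.2 -2.5 2;0 1.2 -2.5 2;-0.1 1.2 -2.5 2;-0.1 1 -2.5 2;-0.1 0.4 -2.5 1;0 0 -2 1;0 0 -1.5 0.7;0 0 -1 0;0 0 0 0;0 0 0 0")

```text
time_s: 28.85
tcp_pos: [0.4749, 0.3415, 0.1555]
orientation: [[0.331, -0.001, 0.943], [-0.943, -0.0, 0.331], [-0.0, -1.0, -0.001]]
contact_force: [0.8, 1.0, 1.0]
gripper_width: 0.0918
```

```bash
python3 - <<'E'
from m import *
s=bot.sense();o=s['orientation'];print(s['tcp_pos'],np.degrees(np.arctan2(o[1][0],o[0][0])))
snap('wrist','pics/w11.png')
print(proj('wrist',[.474,.343,.096]))
E
```

```text
[0.47494851 0.34150613 0.1554642 ] -70.64097175736369
[270.52090634 222.36378056]
```

View pics/w11.png

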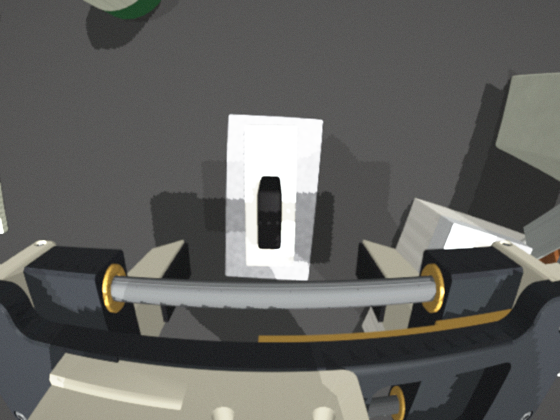

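Handle is centred between the fingers at (270,222) and aligned. Descending.

Request:
drive_tool(motion="0 0.1 -1 0;0 0 -2 0;0 0 -2 0;0 0 -2 0;0 0 -1.5 0;0 0 -1 0;0 0 -0.7 0;0 0 -0.4 0;0 0 -0.2 0;0 0 0 0")

```text
time_s: 29.73
tcp_pos: [0.4753, 0.3427, 0.048]
orientation: [[0.331, 0.001, 0.944], [-0.944, 0.0, 0.331], [-0.0, -1.0, 0.001]]
contact_force: [0.0, -0.1, -0.1]
gripper_width: 0.0921
```

Request:
drive_tool(motion="0 0 0 0;0 0 0 0;0 0 0 0;0 0 0 0;0 0 0 0;0 0 0 0;0 0 0 0;0 0 0 0;0 0 0 0;0 0 0 0;0 0 0 0;0 0 0 0", hand=-1, force=30)

```text
time_s: 30.73
tcp_pos: [0.475, 0.3426, 0.0477]
orientation: [[0.331, -0.0, 0.943], [-0.943, 0.0, 0.331], [-0.0, -1.0, 0.0]]
contact_force: [-0.0, -0.0, -1.7]
gripper_width: 0.0179
```

Request:
drive_tool(motion="0 0 0 0;0 0 0 0;0 0 0 0;0 0 0 0")

```text
time_s: 31.07
tcp_pos: [0.4749, 0.3424, 0.0477]
orientation: [[0.331, -0.0, 0.943], [-0.943, -0.0, 0.331], [0.0, -1.0, -0.0]]
contact_force: [-0.4, -0.3, -0.5]
gripper_width: 0.0181
```

Request:
drive_tool(motion="0 0 0.5 0;0 0 1.5 0;0 0 2 0;0 0 2.5 0;0 0 2.5 0;0 0 2.5 0;0 0 1.5 0;0 0 0.5 0;0 0 0 0")

```text
time_s: 31.82
tcp_pos: [0.4755, 0.3428, 0.1841]
orientation: [[0.331, 0.002, 0.944], [-0.944, 0.001, 0.331], [-0.0, -1.0, 0.002]]
contact_force: [0.2, 0.7, -2.5]
gripper_width: 0.0182
```

Request:
drive_tool(motion="-0.2 -1 0 -1;-0.3 -2 0 -1.5;-0.4 -2.4 0 -1.6;-0.4 -2.4 0 -1.6;-0.4 -2.4 0 -1.6;-0.4 -2.4 0 -1.6;-0.4 -2.4 0 -1.6;-0.3 -2.4 0 -1.6;-0.3 -2 0 -1.5;-0.2 -1.5 0 -1;0 -0.7 0 -0.5;0 0 0 0")

```text
time_s: 32.82
tcp_pos: [0.4412, 0.1239, 0.1817]
orientation: [[0.07, -0.002, 0.998], [-0.998, -0.002, 0.07], [0.002, -1.0, -0.002]]
contact_force: [-1.0, 0.5, -1.9]
gripper_width: 0.0176
```

```bash
python3 - <<'E'
from m import *
s=bot.sense();o=s['orientation'];print(s['tcp_pos'],np.degrees(np.arctan2(o[1][0],o[0][0])),S(s['tcp_pos']),Wd(0,.085))
snap('wrist','pics/w12.png')
snap('scene','pics/s12.png',(140,120,360,330),2.8)
E
```

```text
[0.44117338 0.12390614 0.18168343] -85.96267397829577 [-0.0008491   0.08299975  0.18168343] [0.44187119 0.12596406]
```

View pics/w12.png

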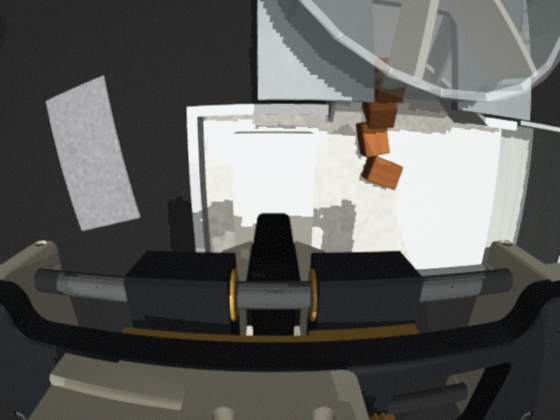

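View pics/s12.png

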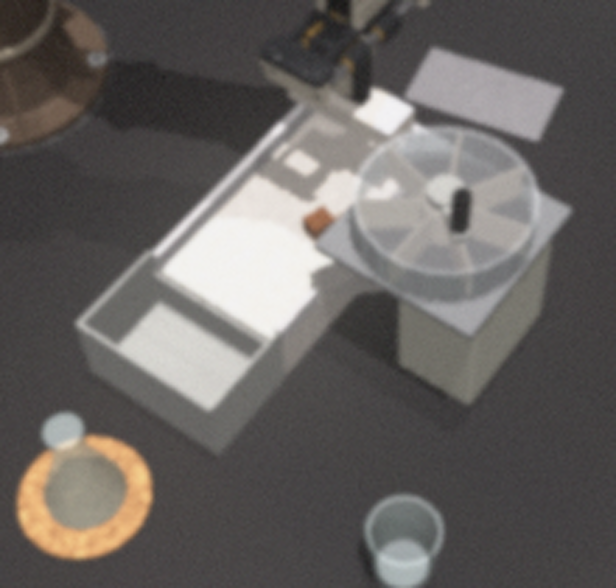

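Request:
drive_tool(motion="0 0 -1 0;0 0 -1.5 0;0 0 -1.5 0;0 0 -1.2 0;0 0 -1 0;0 0 -0.6 0;0 0 -0.4 0;0 0 -0.2 0;0 0 -0.1 0;0 0 0 0")

```text
time_s: 33.75
tcp_pos: [0.4422, 0.1266, 0.1079]
orientation: [[0.074, 0.0, 0.997], [-0.997, 0.0, 0.074], [-0.0, -1.0, 0.0]]
contact_force: [0.9, 1.0, -1.9]
gripper_width: 0.0178
```

Request:
drive_tool(motion="0 0 -0.2 0;0.02 -0.3 0 0;0.05 -0.6 0 0;0.05 -0.7 0 0;0.05 -0.7 0 0;0.05 -0.7 0 0;0.05 -0.7 0 0;0.05 -0.7 0 0;0.05 -0.7 0 0;0.05 -0.7 0 0;0.05 -0.7 0 0;0.05 -0.7 0 0")

```text
time_s: 34.75
tcp_pos: [0.4472, 0.0537, 0.1058]
orientation: [[0.074, -0.0, 0.997], [-0.997, -0.0, 0.074], [0.0, -1.0, -0.0]]
contact_force: [1.5, -0.0, -2.2]
gripper_width: 0.0179
```

Request:
drive_tool(motion="0.05 -0.7 0 0;0.05 -0.7 0 0;0.05 -0.7 0 0;0.05 -0.7 0 0;0.05 -0.7 0 0;0.05 -0.7 0 0;0.05 -0.6 0 0;0 0 0 0")

```text
time_s: 35.42
tcp_pos: [0.4507, 0.0048, 0.1057]
orientation: [[0.072, -0.0, 0.997], [-0.997, -0.001, 0.072], [0.001, -1.0, -0.0]]
contact_force: [-0.4, 0.1, -2.1]
gripper_width: 0.018
```

```bash
python3 - <<'E'
from m import *
s=bot.sense();o=s['orientation'];print(s['tcp_pos'],np.degrees(np.arctan2(o[1][0],o[0][0])),S(s['tcp_pos']),s['contact_force'])
snap('wrist','pics/w13.png')
E
```

```text
[0.45072922 0.00483342 0.10565056] -85.84744008090236 [-0.00018553 -0.03645395  0.10565056] [-0.39793671  0.12209519 -2.11303352]
```

View pics/w13.png

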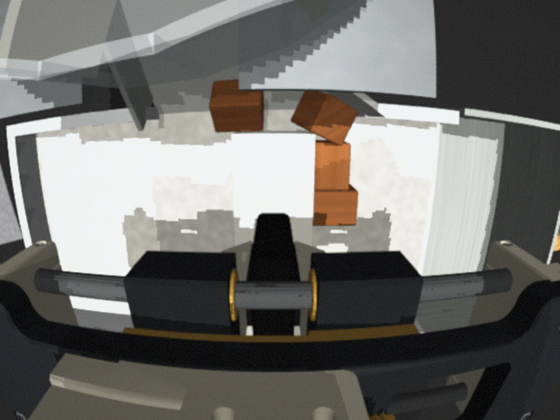

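Request:
drive_tool(motion="0.03 -0.4 0 0;0.04 -0.5 0 0;0.04 -0.5 0 0;0.04 -0.5 0 0;0.04 -0.5 0 0;0.04 -0.5 0 0;0.04 -0.5 0 0;0.04 -0.5 0 0;0.03 -0.4 0 0;0 0 0 0")

```text
time_s: 36.3
tcp_pos: [0.4475, -0.0282, 0.1049]
orientation: [[0.083, -0.012, 0.997], [-0.997, 0.008, 0.083], [-0.009, -1.0, -0.011]]
contact_force: [-25.0, 32.3, 19.5]
gripper_width: 0.0224
```

```bash
python3 - <<'E'
from m import *
s=bot.sense();print(S(s['tcp_pos']),s['contact_force'])
snap('wrist','pics/w14.png')
E
```

```text
[-0.00586933 -0.06916485  0.1049249 ] [-25.04470629  32.33982536  19.52529239]
```

View pics/w14.png

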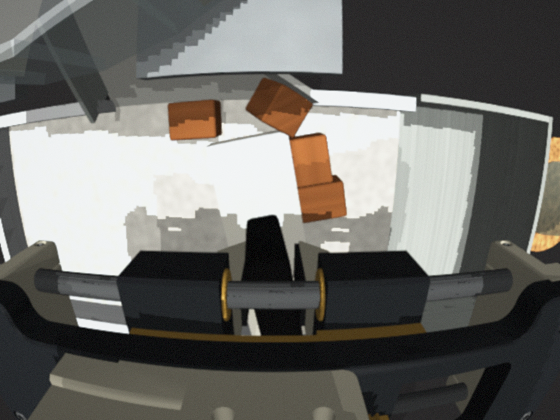

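Block 3 is wedged between the bar corner and the guide at (280,105), and the bar has twisted in the grip. Backing off.

Request:
drive_tool(motion="-0.03 0.4 0 0;-0.04 0.5 0 0;-0.04 0.5 0 0;-0.04 0.5 0 0;-0.03 0.4 0 0;0 0 0 0;0 0 0 0")

```text
time_s: 36.93
tcp_pos: [0.4488, -0.0132, 0.1049]
orientation: [[0.076, -0.006, 0.997], [-0.997, -0.001, 0.076], [0.0, -1.0, -0.006]]
contact_force: [-10.1, 3.2, 3.9]
gripper_width: 0.0182
```

```bash
python3 - <<'E'
from m import *
s=bot.sense();print(S(s['tcp_pos']),s['contact_force'])
snap('wrist','pics/w15.png')
E
```

```text
[-0.00346388 -0.05433279  0.10494912] [-10.0739872    3.23629354   3.92228431]
```

View pics/w15.png

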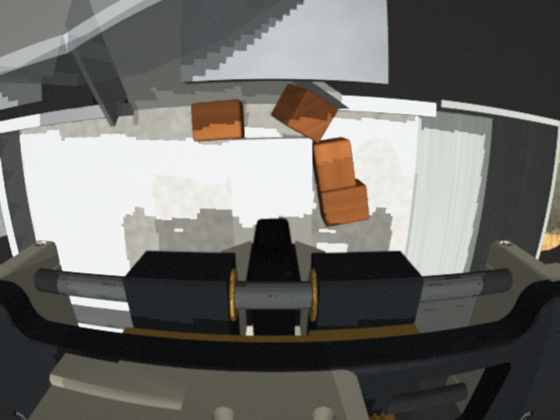

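```bash
python3 - <<'E'
from m import *
p,d=snap('wrist','pics/w16.png',(170,60,400,250),3.4)
c=get_calibration('wrist');R=np.array(c['rotation'])
for u,v in [(302,104),(285,92),(315,125),(217,115),(200,105),(335,165),(275,180),(307,145),(307,200)]:
  o,r=ray('wrist',u,v,c);k=d[v,u]/(R.T@r)[2];print((u,v),S(o+r*k).round(4))
E
```

```text
(302, 104) [ 0.0765 -0.0692  0.0977]
(285, 92) [ 0.0838 -0.0614  0.0768]
(315, 125) [ 0.0657 -0.0765  0.0932]
(217, 115) [ 0.072  -0.0545  0.2628]
(200, 105) [ 0.077  -0.0139  0.0811]
(335, 165) [ 0.043  -0.0898  0.0829]
(275, 180) [ 0.0359 -0.0558  0.0914]
(307, 145) [ 0.055  -0.0727  0.0914]
(307, 200) [ 0.0247 -0.0735  0.0912]
```

View pics/w16.png

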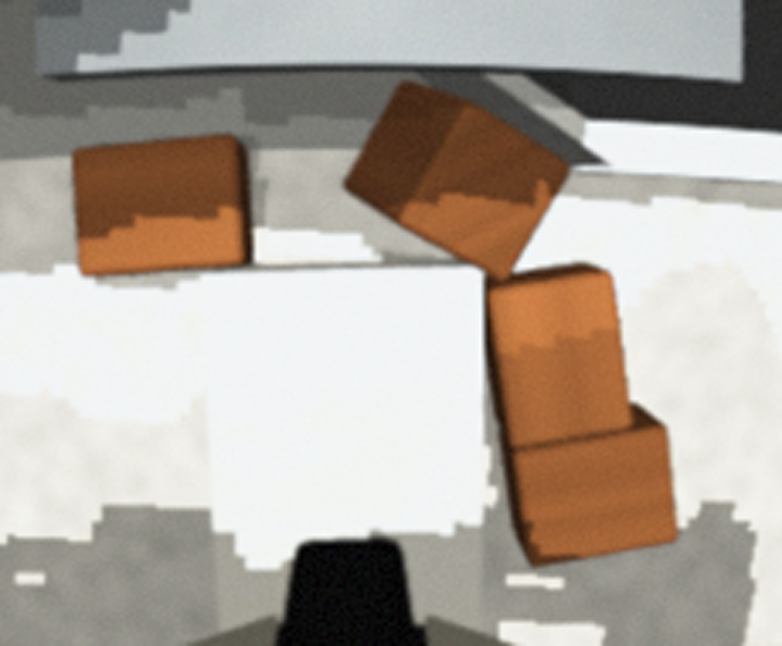

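Request:
drive_tool(motion="0 0 0.3 0;0 0 0.6 0;0 0 1 0;0 0 1.2 0;0 0 1.5 0;0 0 1.5 0;0 0 1 0;0 0 0.4 0;0 0 0 0")

```text
time_s: 37.78
tcp_pos: [0.4529, -0.0137, 0.1815]
orientation: [[0.074, 0.002, 0.997], [-0.997, -0.0, 0.074], [0.0, -1.0, 0.002]]
contact_force: [0.7, -0.1, -1.5]
gripper_width: 0.0178
```

Request:
drive_tool(motion="-0.1 1 0 0;-0.1 2 0 0;-0.1 2 0 0;-0.1 2 0 0;-0.1 2 0 0;-0.1 2 0 0;0 1.5 0 0;0 1 0 0;0 0.5 0 0;0 0 0 0")

```text
time_s: 38.62
tcp_pos: [0.4459, 0.1275, 0.1803]
orientation: [[0.076, -0.001, 0.997], [-0.997, 0.0, 0.076], [-0.0, -1.0, -0.001]]
contact_force: [0.9, 0.6, -2.3]
gripper_width: 0.0176
```

```bash
python3 - <<'E'
from m import *
s=bot.sense();o=s['orientation'];print(S(s['tcp_pos']),s['contact_force'],np.degrees(np.arctan2(o[1][0],o[0][0])))
snap('wrist','pics/w17.png')
E
```

```text
[0.00413007 0.08622642 0.18026091] [ 0.85595584  0.5687709  -2.27261001] -85.64459190810453
```

View pics/w17.png

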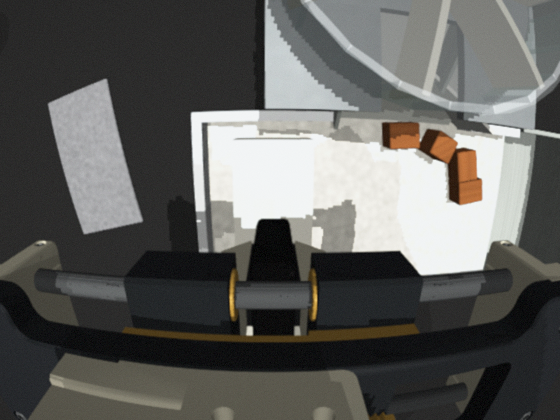

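```bash
python3 - <<'E'
from m import *
p,d=snap('wrist','pics/w18.png',(220,90,500,240),2.8)
c=get_calibration('wrist');R=np.array(c['rotation'])
print('bar end',S(on('wrist',234,138.5,.1666,c)),S(on('wrist',313.5,138.5,.1666,c)))
for u,v in [(402,130),(438,142),(462,163),(468,190)]:
  o,r=ray('wrist',u,v,c);k=d[v,u]/(R.T@r)[2];print((u,v),S(o+r*k).round(4))
E
```

```text
bar end [0.06616597 0.10454172 0.1666    ] [0.06617647 0.06247125 0.1666    ]
(402, 130) [ 0.0698 -0.0226  0.0822]
(438, 142) [ 0.0622 -0.0544  0.0887]
(462, 163) [ 0.0446 -0.0862  0.0814]
(468, 190) [ 0.0201 -0.0957  0.0829]
```

View pics/w18.png

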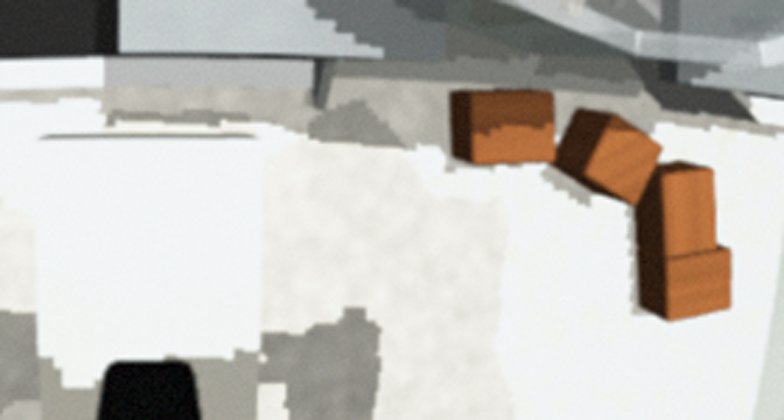

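Request:
drive_tool(motion="0.2 0 -1 0;0.2 0 -1.5 0;0.1 0 -1.5 0;0 0 -1.2 0;0 0 -1 0;0 0 -0.6 0;0 0 -0.4 0;0 0 -0.2 0;0 0 0 0;0 0 0 0")

```text
time_s: 39.55
tcp_pos: [0.4516, 0.1265, 0.1071]
orientation: [[0.074, 0.001, 0.997], [-0.997, 0.0, 0.074], [-0.0, -1.0, 0.001]]
contact_force: [0.0, -0.5, -1.8]
gripper_width: 0.0178
```

```bash
python3 - <<'E'
from m import *
s=bot.sense();o=s['orientation'];print(S(s['tcp_pos']),s['contact_force'],np.degrees(np.arctan2(o[1][0],o[0][0])))
snap('wrist','pics/w19.png',(180,80,480,240),2.6)
E
```

```text
[0.00971965 0.08482342 0.10708253] [ 0.04660528 -0.46653355 -1.78783635] -85.75221670782867
```

View pics/w19.png

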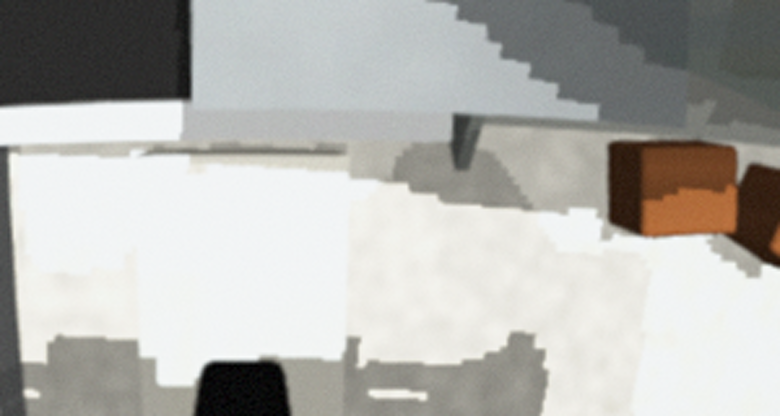

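Request:
drive_tool(motion="0.02 -0.3 -0.1 0;0.04 -0.6 0 0;0.05 -0.7 0 0;0.05 -0.7 0 0;0.05 -0.7 0 0;0.05 -0.7 0 0;0.05 -0.7 0 0;0.05 -0.7 0 0;0.04 -0.6 0 0;0.04 -0.6 0 0;0.04 -0.5 0 0;0.04 -0.5 0 0")

```text
time_s: 40.6
tcp_pos: [0.4527, 0.0598, 0.1051]
orientation: [[0.084, -0.005, 0.996], [-0.996, 0.007, 0.084], [-0.007, -1.0, -0.005]]
contact_force: [-14.2, 28.8, 0.9]
gripper_width: 0.0317
```

Request:
drive_tool(motion="0.04 -0.5 0 0;0.04 -0.5 0 0;0.04 -0.5 0 0;0.04 -0.5 0 0;0.03 -0.4 0 0;0.02 -0.2 0 0;0 0 0 0")

```text
time_s: 41.18
tcp_pos: [0.4576, 0.0259, 0.1056]
orientation: [[0.073, -0.002, 0.997], [-0.997, -0.001, 0.073], [0.001, -1.0, -0.002]]
contact_force: [-6.6, -1.8, 4.3]
gripper_width: 0.0285
```

```bash
python3 - <<'E'
from m import *
s=bot.sense();o=s['orientation'];print(S(s['tcp_pos']),s['contact_force'],np.degrees(np.arctan2(o[1][0],o[0][0])))
snap('wrist','pics/w20.png',(180,60,480,240),2.6)
E
```

```text
[ 0.00828057 -0.01596777  0.10563992] [-6.5529822  -1.76551048  4.29222499] -85.83235539759765
```

View pics/w20.png

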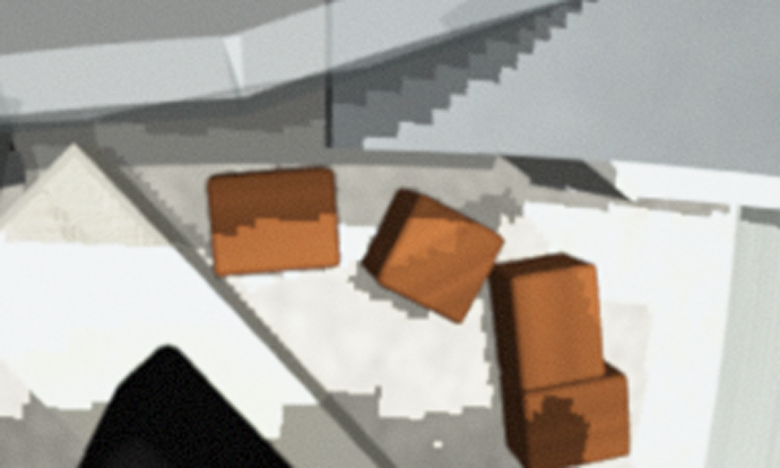

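The chute's side wall caught the bar end and turned the pusher about 45° in the grip, while the blocks stayed put. I'll set it down, release and re-grasp.

Request:
drive_tool(motion="-0.2 0 -0.05 0;-0.2 0 0 0;0 0 0 0;0 0 0 0")

```text
time_s: 41.57
tcp_pos: [0.4538, 0.0268, 0.1052]
orientation: [[0.074, -0.001, 0.997], [-0.997, -0.001, 0.074], [0.001, -1.0, -0.001]]
contact_force: [-5.1, -2.3, 3.3]
gripper_width: 0.0258
```

Request:
drive_tool(motion="0 0 0 0;0 0 0 0;0 0 0 0;0 0 0 0;0 0 0 0;0 0 0 0;0 0 0 0;0 0 1 0;0 0 2 0;0 0 2 0;0 0 2 0;0 0 1 0", hand=1)

```text
time_s: 42.57
tcp_pos: [0.4556, 0.0279, 0.188]
orientation: [[0.074, 0.003, 0.997], [-0.997, 0.0, 0.074], [-0.0, -1.0, 0.003]]
contact_force: [0.5, 0.2, -0.3]
gripper_width: 0.0915
```

```bash
python3 - <<'E'
from m import *
s=bot.sense();o=s['orientation'];print(S(s['tcp_pos']),s['contact_force'],np.degrees(np.arctan2(o[1][0],o[0][0])))
snap('wrist','pics/w21.png')
E
```

```text
[ 0.006404   -0.01385782  0.18801571] [ 0.52892256  0.18015131 -0.32845725] -85.73223712694536
```

View pics/w21.png

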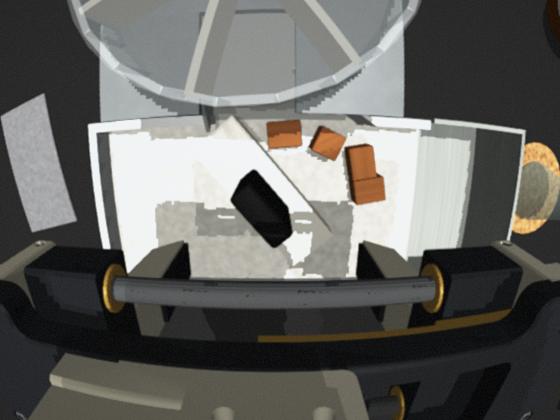

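```bash
python3 - <<'E'
from m import *
p,d=get_image('wrist');c=get_calibration('wrist');R=np.array(c['rotation'])
g=p.max(2)
q=cv2.convertScaleAbs(p,alpha=2.2,beta=10)[100:260,190:350]
cv2.imwrite('pics/w22.png',cv2.resize(q,None,fx=3.7,fy=3.7,interpolation=cv2.INTER_CUBIC)[:,:,::-1])
# top points of handle via depth
pts=[]
for v in range(150,260):
  for u in range(215,310):
    if d[v,u]>0:
      o,r=ray('wrist',u,v,c);P=o+r*d[v,u]/(R.T@r)[2]
      if .142<P[2]<.160: pts.append(S(P))
pts=np.array(pts);print(len(pts),pts.mean(0))
r=cv2.minAreaRect((pts[:,:2]*1000).astype(np.float32));print(r)
E
```

```text
1955 [ 0.0184997  -0.00718382  0.14999853]
((16.909704208374023, -7.141000747680664), (44.894065856933594, 18.304357528686523), 40.06904983520508)
```

View pics/w22.png

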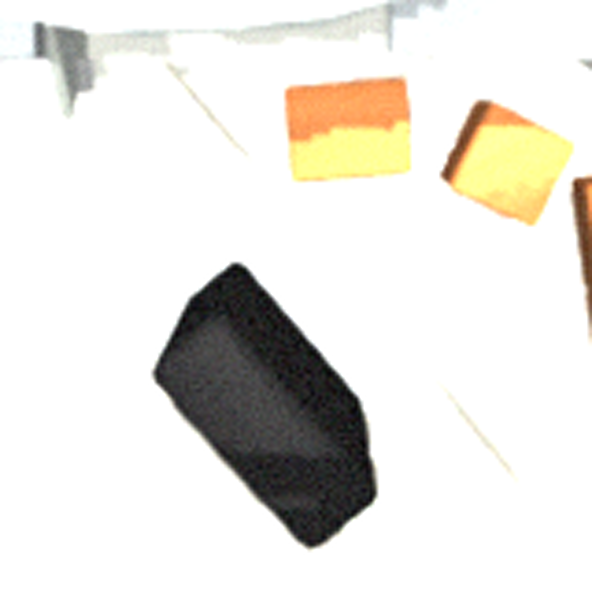

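Request:
drive_tool(motion="0.3 0.2 0 5;0.3 0.3 0 6;0.4 0.25 0 6;0 0 0 5;0 0 -1 0;0 0 -2 0;0 0 -2 0;0 0 -1.5 0;0 0 -1 0;0 0 -0.6 0;0 0 -0.2 0;0 0 0 0")

```text
time_s: 43.67
tcp_pos: [0.4644, 0.035, 0.1019]
orientation: [[0.442, -0.001, 0.897], [-0.897, -0.0, 0.442], [-0.0, -1.0, -0.001]]
contact_force: [-0.2, 0.6, -0.2]
gripper_width: 0.0921
```

```bash
python3 - <<'E'
from m import *
s=bot.sense();o=s['orientation'];print(S(s['tcp_pos']),s['contact_force'],np.degrees(np.arctan2(o[1][0],o[0][0])))
snap('wrist','pics/w23.png')
E
```

```text
[ 0.01570689 -0.00741619  0.10187659] [-0.19769277  0.61737735 -0.20607962] -63.78376225115598
```

View pics/w23.png

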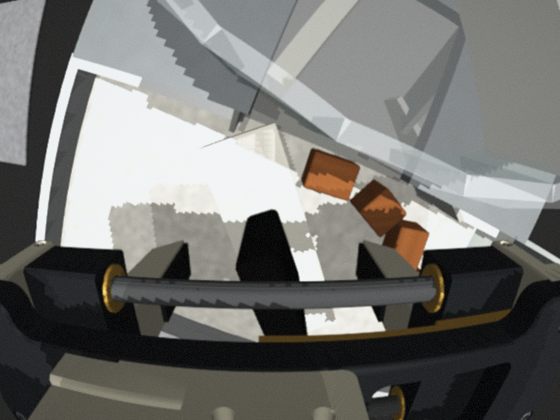

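Request:
drive_tool(motion="0 0 0 0;0 0 0 0;0 0 0 0;0 0 0 0;0 0 0 0;0 0 0 0;0 0 0 0;0 0 0 0;0 0 0 0;0 0 0 0;0 0 0 0;0 0 0 0", hand=-1, force=25)

```text
time_s: 44.72
tcp_pos: [0.4639, 0.0349, 0.1021]
orientation: [[0.442, -0.001, 0.897], [-0.897, -0.0, 0.442], [-0.0, -1.0, -0.001]]
contact_force: [-2.1, -1.2, 2.1]
gripper_width: 0.0179
```

Request:
drive_tool(motion="0 0 0 0;0 0 0 0;0 0 0 0;0 0 0 0;0 0 0 0;0 0 0 0")

```text
time_s: 45.22
tcp_pos: [0.464, 0.0348, 0.1021]
orientation: [[0.442, -0.001, 0.897], [-0.897, -0.0, 0.442], [-0.0, -1.0, -0.001]]
contact_force: [-4.9, -0.2, 4.3]
gripper_width: 0.0178
```

Request:
drive_tool(motion="0 0 0.5 0;0 0 1 0;-0.2 0.5 1.5 0;-0.2 1 1.5 -3;-0.2 1.2 1.5 -4;-0.2 1.2 1.2 -4;-0.2 1.2 0.6 -4;-0.2 1.2 0 -4;-0.2 1.2 0 -3;-0.2 1 0 0;-0.2 0.6 0 0;0 0 0 0", force=45)

```text
time_s: 46.22
tcp_pos: [0.4464, 0.1274, 0.1807]
orientation: [[0.078, 0.001, 0.997], [-0.997, 0.001, 0.078], [-0.001, -1.0, 0.001]]
contact_force: [-0.4, 0.8, -1.2]
gripper_width: 0.0181
```

```bash
python3 - <<'E'
from m import *
s=bot.sense();o=s['orientation'];print(S(s['tcp_pos']),s['contact_force'],np.degrees(np.arctan2(o[1][0],o[0][0])),s['gripper_width'],Wd(0,.085))
p,d=snap('wrist','pics/w24.png',(170,70,500,250),2.4)
np.save('pics/w24d.npy',d)
E
```

```text
[0.00466273 0.08612267 0.18068113] [-0.35819482  0.78398182 -1.21362423] -85.52480358196638 0.018093301760348866 [0.44187119 0.12596406]
```

View pics/w24.png

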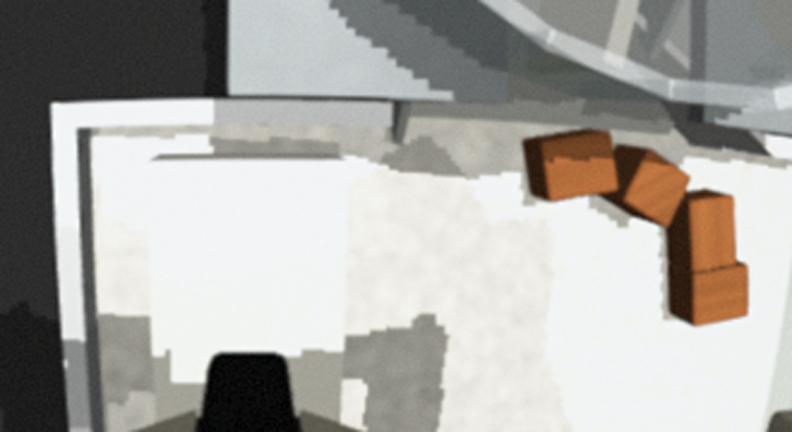

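```bash
python3 - <<'E'
from m import *
f=lambda u,v,z:S(on('wrist',(u+.5)/2.4-.5+170,(v+.5)/2.4-.5+70,z))
print('rail in/out',f(300,124,.085),f(300,99,.085),f(130,126,.085))
print('end rail inner',f(80,200,.085)); print('bar end',f(155,158,.1676),f(343,158,.1676))
d=np.load('pics/w24d.npy');c=get_calibration('wrist');R=np.array(c['rotation'])
for u,v in [(580,172),(655,190),(712,230),(715,295)]:
  a,b=int((u+.5)/2.4+170),int((v+.5)/2.4+70)
  o,r=ray('wrist',a,b,c);print(S(o+r*d[b,a]/(R.T@r)[2]).round(4))
E
```

```text
rail in/out [0.07405258 0.06787123 0.085     ] [0.08219691 0.06795    0.085     ] [0.07362762 0.1228502  0.085     ]
end rail inner [0.04953405 0.14013373 0.085     ]
bar end [0.06824598 0.10508299 0.1676    ] [0.06838509 0.06388409 0.1676    ]
[ 0.062  -0.031   0.0816]
[ 0.0575 -0.0602  0.0869]
[ 0.0433 -0.0896  0.0824]
[ 0.0185 -0.0953  0.0832]
```

Request:
drive_tool(motion="-0.1 0 -1 0;0 0 -1.5 0;0 0 -1.5 0;0 0 -1.2 0;0 0 -1 0;0 0 -0.6 0;0 0 -0.5 0;0 0 -0.3 0;0 0 0 0;0 0 0 0")

```text
time_s: 47.1
tcp_pos: [0.4458, 0.126, 0.1045]
orientation: [[0.074, 0.0, 0.997], [-0.997, 0.0, 0.074], [-0.0, -1.0, 0.0]]
contact_force: [0.2, -0.3, -1.8]
gripper_width: 0.0177
```

Request:
drive_tool(motion="0.02 -0.3 0 0;0.05 -0.6 0 0;0.05 -0.7 0 0;0.05 -0.7 0 0;0.05 -0.7 0 0;0.05 -0.7 0 0;0.05 -0.7 0 0;0.05 -0.7 0 0;0.05 -0.6 0 0;0.04 -0.5 0 0;0.04 -0.5 0 0;0.04 -0.5 0 0")

```text
time_s: 48.1
tcp_pos: [0.4511, 0.0535, 0.1043]
orientation: [[0.074, 0.0, 0.997], [-0.997, 0.0, 0.074], [-0.0, -1.0, 0.0]]
contact_force: [-0.5, 0.2, -2.2]
gripper_width: 0.0181
```

Request:
drive_tool(motion="0.04 -0.5 0 0;0.04 -0.5 0 0;0.04 -0.5 0 0;0.04 -0.5 0 0;0.04 -0.5 0 0;0.04 -0.5 0 0;0.04 -0.5 0 0;0.04 -0.5 0 0;0.04 -0.5 0 0;0.02 -0.3 0 0;0 0 0 0")

```text
time_s: 49.02
tcp_pos: [0.4548, 0.005, 0.1042]
orientation: [[0.073, -0.0, 0.997], [-0.997, -0.0, 0.073], [0.0, -1.0, -0.0]]
contact_force: [0.2, 0.6, -1.2]
gripper_width: 0.018
```

```bash
python3 - <<'E'
from m import *
s=bot.sense();o=s['orientation'];print(S(s['tcp_pos']),s['contact_force'],np.degrees(np.arctan2(o[1][0],o[0][0])))
snap('wrist','pics/w25.png',(180,60,480,240),2.6)
E
```

```text
[ 0.00393397 -0.03654562  0.10418966] [ 0.15147031  0.6110418  -1.20612916] -85.80912129089317
```

View pics/w25.png

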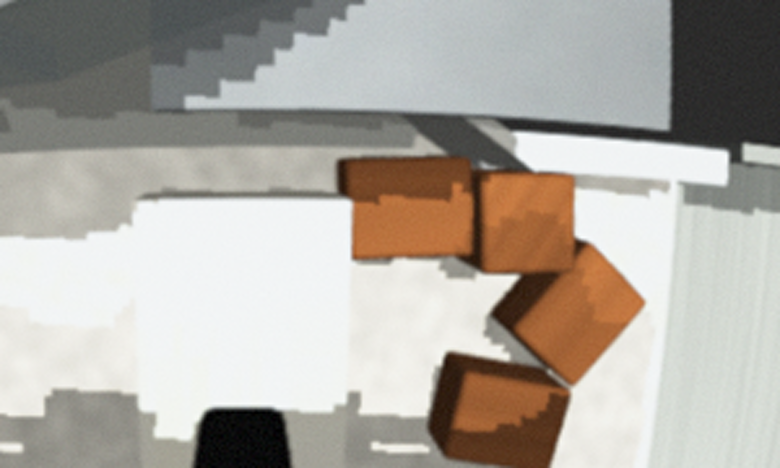

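Request:
drive_tool(motion="0.02 -0.3 0 0;0.03 -0.4 0 0;0.03 -0.4 0 0;0.03 -0.4 0 0;0.03 -0.4 0 0;0.03 -0.4 0 0")

```text
time_s: 49.57
tcp_pos: [0.4532, -0.0109, 0.1035]
orientation: [[0.083, -0.005, 0.997], [-0.997, 0.006, 0.083], [-0.006, -1.0, -0.005]]
contact_force: [-12.8, 24.6, 0.6]
gripper_width: 0.0199
```

Request:
drive_tool(motion="0.03 -0.4 0 0;0.03 -0.4 0 0;0.03 -0.4 0 0;0.03 -0.4 0 0;0.03 -0.4 0 0")

```text
time_s: 49.98
tcp_pos: [0.4527, -0.0265, 0.1037]
orientation: [[0.087, -0.009, 0.996], [-0.996, 0.01, 0.087], [-0.01, -1.0, -0.008]]
contact_force: [-22.8, 40.6, 21.9]
gripper_width: 0.0248
```

```bash
python3 - <<'E'
from m import *
s=bot.sense();o=s['orientation'];print(S(s['tcp_pos']),s['contact_force'],np.degrees(np.arctan2(o[1][0],o[0][0])))
snap('wrist','pics/w26.png',(180,60,480,240),2.6)
E
```

```text
[-0.00052042 -0.06784985  0.10371276] [-22.80322683  40.59911948  21.85901156] -85.01887985335898
```

View pics/w26.png

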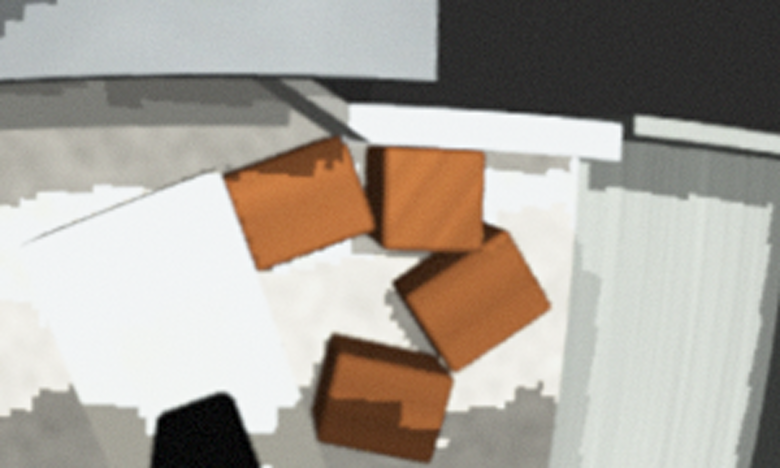

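Request:
drive_tool(motion="-0.03 0.4 0 0;-0.04 0.5 0 0;-0.05 0.7 0 0;-0.05 0.7 0 0;-0.05 0.7 0 0;-0.04 0.5 0 0;0 0 0 0;0 0 0 0;0 0 0 0", force=60)

```text
time_s: 50.78
tcp_pos: [0.4546, 0.0004, 0.1041]
orientation: [[0.078, -0.001, 0.997], [-0.997, 0.002, 0.078], [-0.002, -1.0, -0.001]]
contact_force: [-2.8, 8.4, -2.3]
gripper_width: 0.0177
```

```bash
python3 - <<'E'
from m import *
s=bot.sense();o=s['orientation'];print(S(s['tcp_pos']),s['contact_force'],np.degrees(np.arctan2(o[1][0],o[0][0])))
snap('wrist','pics/w27.png',(180,60,480,240),2.6)
E
```

```text
[ 0.00330856 -0.04116753  0.10405877] [-2.79828347  8.42095048 -2.34689684] -85.54322240649131
```

View pics/w27.png

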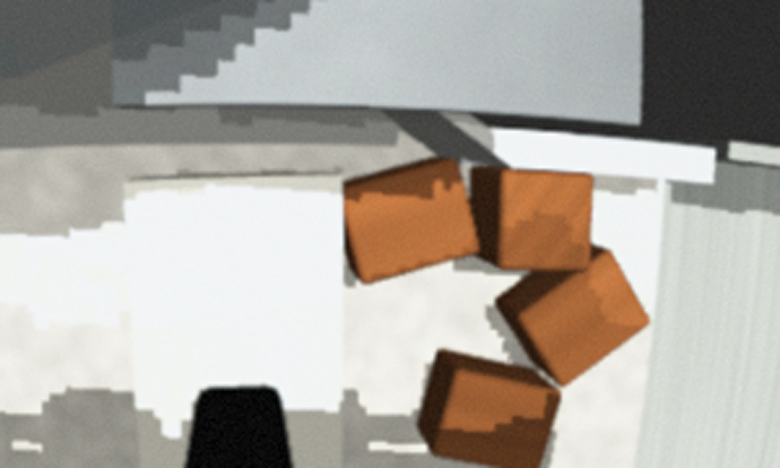

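Request:
drive_tool(motion="0 0.5 0 0;0 0.7 0 0;0 0.5 0 -3;0 0 0 -4;0 0 0 -4;0.2 0 0 -2;0.1 0 0 0;0 0 0 0")

```text
time_s: 51.5
tcp_pos: [0.4588, 0.0151, 0.1043]
orientation: [[-0.151, 0.001, 0.989], [-0.989, -0.0, -0.151], [0.0, -1.0, 0.001]]
contact_force: [-0.6, 0.3, -1.6]
gripper_width: 0.0177
```

```bash
python3 - <<'E'
from m import *
s=bot.sense();o=s['orientation'];print(S(s['tcp_pos']),s['contact_force'],np.degrees(np.arctan2(o[1][0],o[0][0])))
snap('wrist','pics/w28.png',(180,60,480,240),2.6)
E
```

```text
[ 0.00865501 -0.0268077   0.10434867] [-0.56326097  0.27016671 -1.6093532 ] -98.66255550488474
```

View pics/w28.png

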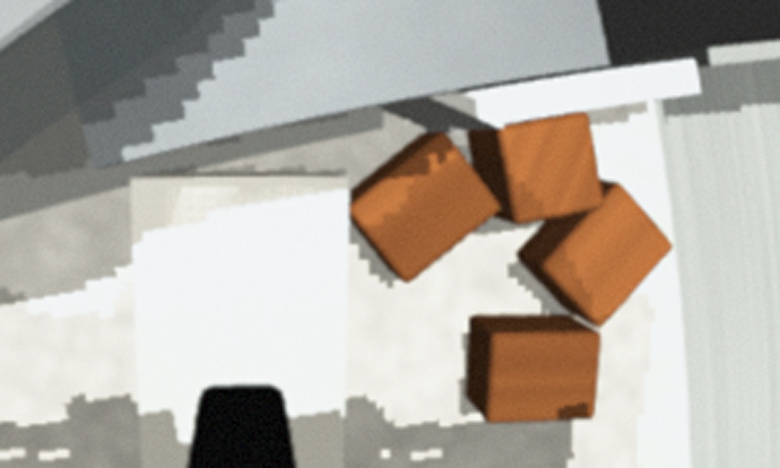

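Request:
drive_tool(motion="0.02 -0.3 0 0;0.03 -0.4 0 0;0.03 -0.4 0 0;0.03 -0.4 0 0;0.03 -0.4 0 0;0.03 -0.4 0 0")

```text
time_s: 52.05
tcp_pos: [0.4601, -0.0087, 0.1042]
orientation: [[-0.152, -0.0, 0.988], [-0.988, -0.0, -0.152], [0.0, -1.0, 0.0]]
contact_force: [0.2, 0.7, -1.1]
gripper_width: 0.0179
```

Request:
drive_tool(motion="0.03 -0.4 0 0;0.03 -0.4 0 0;0.03 -0.4 0 0;0.03 -0.4 0 0")

```text
time_s: 52.38
tcp_pos: [0.4614, -0.0245, 0.1042]
orientation: [[-0.152, -0.0, 0.988], [-0.988, -0.0, -0.152], [0.0, -1.0, 0.0]]
contact_force: [0.1, 0.4, -2.1]
gripper_width: 0.0178
```

```bash
python3 - <<'E'
from m import *
s=bot.sense();o=s['orientation'];print(S(s['tcp_pos']),s['contact_force'],np.degrees(np.arctan2(o[1][0],o[0][0])))
snap('wrist','pics/w29.png',(180,60,480,240),2.6)
E
```

```text
[ 0.00822393 -0.06651469  0.10423246] [ 0.11737453  0.43484229 -2.13853246] -98.7519464213965
```

View pics/w29.png

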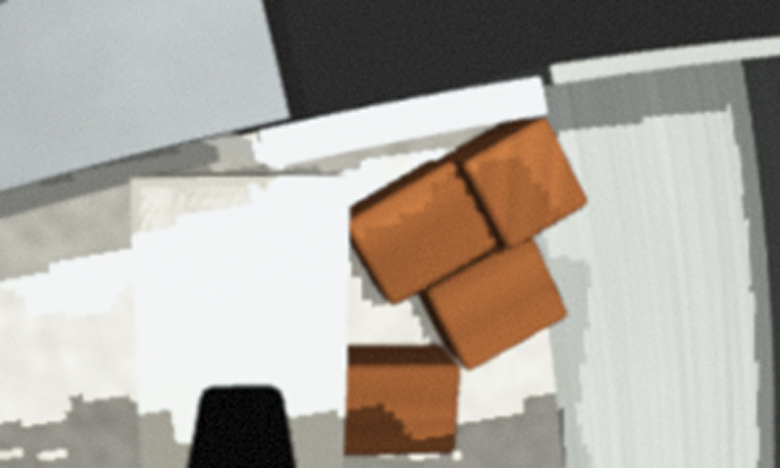

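Request:
drive_tool(motion="-0.2 0 0 0;-0.2 0 0 2;-0.2 0 0 3;0 0 0 3;0 -0.2 0 3;0.02 -0.3 0 2;0.04 -0.5 0 0;0.04 -0.5 0 0;0.04 -0.5 0 0;0.04 -0.5 0 0")

```text
time_s: 53.27
tcp_pos: [0.4571, -0.0496, 0.1043]
orientation: [[0.073, 0.0, 0.997], [-0.997, -0.0, 0.073], [0.0, -1.0, 0.0]]
contact_force: [0.2, 0.3, -2.3]
gripper_width: 0.0177
```

```bash
python3 - <<'E'
from m import *
s=bot.sense();o=s['orientation'];print(S(s['tcp_pos']),s['contact_force'],np.degrees(np.arctan2(o[1][0],o[0][0])))
snap('wrist','pics/w30.png',(180,60,480,240),2.6)
E
```

```text
[ 0.00215023 -0.0912255   0.10425921] [ 0.19661437  0.32910594 -2.30513013] -85.8067419703332
```

View pics/w30.png

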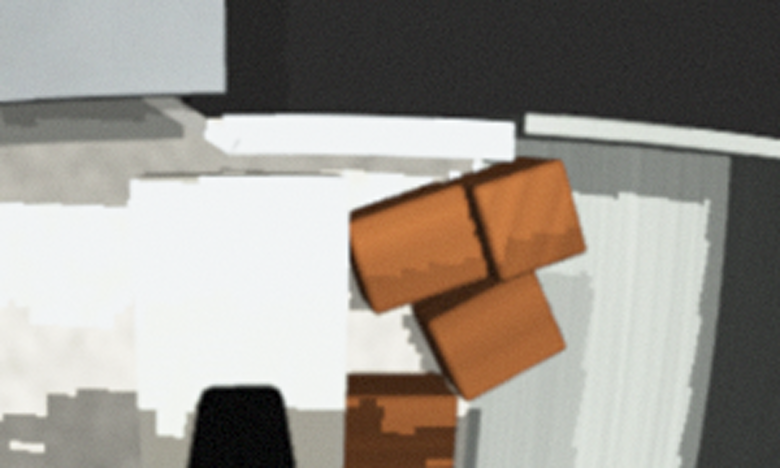

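Blocks are now all ahead of the bar and inside the rails. Pushing on into the bin.

Request:
drive_tool(motion="0.03 -0.4 0 0;0.04 -0.5 0 0;0.04 -0.5 0 0;0.04 -0.5 0 0;0.04 -0.5 0 0;0.04 -0.5 0 0;0.04 -0.5 0 0;0.04 -0.5 0 0;0.04 -0.5 0 0;0.04 -0.5 0 0;0.04 -0.5 0 0;0.04 -0.5 0 0")

```text
time_s: 54.32
tcp_pos: [0.4618, -0.1086, 0.1042]
orientation: [[0.074, -0.0, 0.997], [-0.997, -0.0, 0.074], [0.0, -1.0, -0.0]]
contact_force: [-0.6, -0.6, -2.5]
gripper_width: 0.0183
```

Request:
drive_tool(motion="0.04 -0.5 0 0;0.04 -0.5 0 0;0.02 -0.3 0 0;0 0 0 0;0 0 0 0;0 0 0 0")

```text
time_s: 54.82
tcp_pos: [0.4628, -0.1208, 0.1042]
orientation: [[0.074, -0.0, 0.997], [-0.997, 0.0, 0.074], [-0.0, -1.0, -0.0]]
contact_force: [0.5, 0.2, -2.1]
gripper_width: 0.0179
```

```bash
python3 - <<'E'
from m import *
s=bot.sense();o=s['orientation'];print(S(s['tcp_pos']),s['contact_force'],np.degrees(np.arctan2(o[1][0],o[0][0])))
snap('wrist','pics/w31.png',(180,60,480,240),2.6)
snap('scene','pics/s31.png',(140,120,360,330),2.8)
E
```

```text
[ 0.002473   -0.16266034  0.10421613] [ 0.4585762   0.21235113 -2.0717987 ] -85.73691136945132
```

View pics/w31.png

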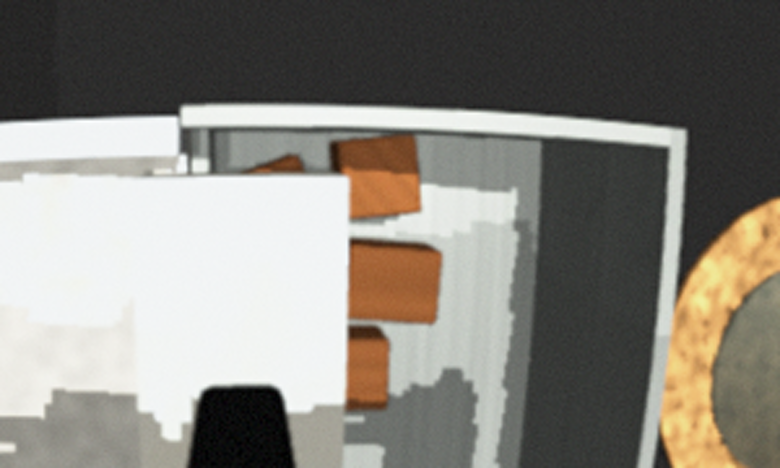

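View pics/s31.png

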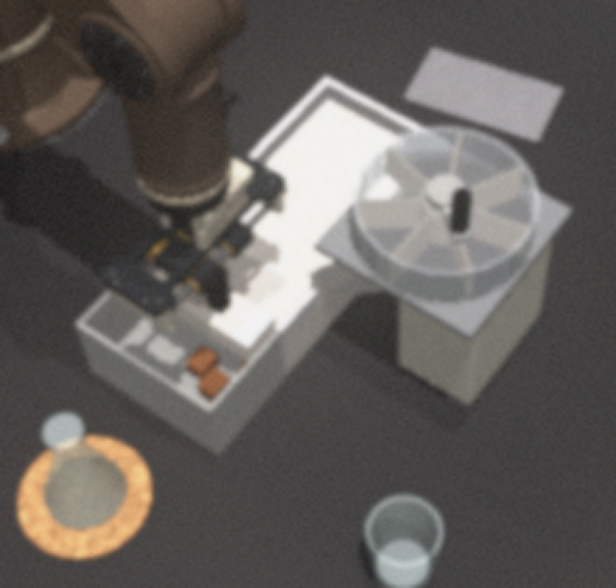

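Request:
drive_tool(motion="0 0 0.5 0;0 0 1 0;0 0 1.5 0;0 0 2 0;0 0 2 0;0 0 1.5 0;-0.2 1 0.5 0;-0.3 2 0 0;-0.3 2.5 0 0;-0.3 3 0 0;-0.3 3 0 0;-0.3 3 0 0")

```text
time_s: 55.92
tcp_pos: [0.4449, 0.0259, 0.1944]
orientation: [[0.074, -0.0, 0.997], [-0.997, -0.0, 0.074], [0.0, -1.0, -0.0]]
contact_force: [0.5, -0.1, -1.6]
gripper_width: 0.0176
```

Request:
drive_tool(motion="-0.3 3 0 0;-0.3 3 0 0;-0.3 3 0 0;-0.2 3 0 0;-0.2 3 0 0;0 3 0 0;0 3 0 1;0.4 3 0 2;0.6 2.7 0 2;0.7 2 0 2;0.8 1 0 2;0.5 0.5 0 2")

```text
time_s: 56.92
tcp_pos: [0.4618, 0.3288, 0.1942]
orientation: [[0.268, -0.001, 0.964], [-0.964, 0.001, 0.268], [-0.001, -1.0, -0.0]]
contact_force: [0.2, -1.4, -1.5]
gripper_width: 0.0178
```

```bash
python3 - <<'E'
from m import *
s=bot.sense();o=s['orientation'];print(s['tcp_pos'],s['contact_force'],np.degrees(np.arctan2(o[1][0],o[0][0])))
snap('wrist','pics/w32.png')
snap('top','pics/t32.png',(145,150,415,310),2.9)
E
```

```text
[0.46180155 0.3287728  0.19418575] [ 0.20337225 -1.36952663 -1.53684302] -74.4827201275858
```

View pics/w32.png

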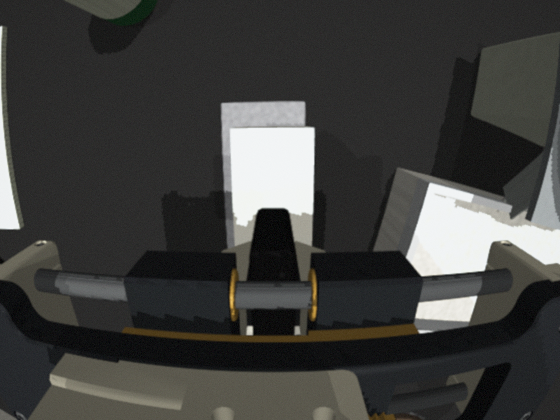

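View pics/t32.png

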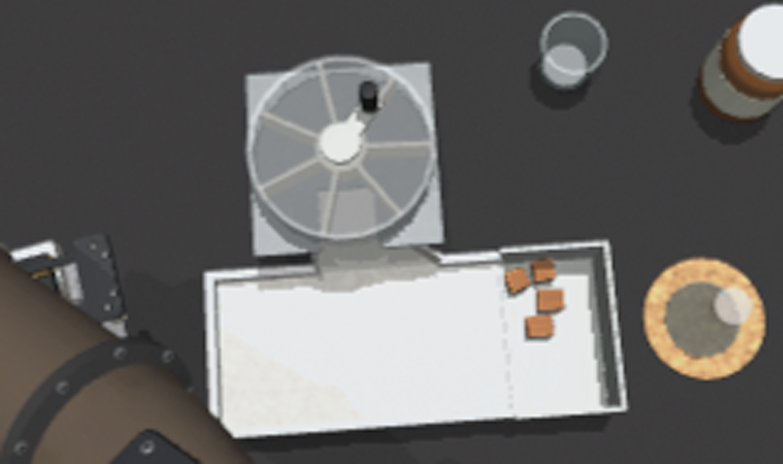

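Four blocks are in the bin at around (517–550, 270–328), and the drum and chute are empty. Next I'll set the pusher down.

Request:
drive_tool(motion="0.1 0.5 -1 0;0.1 0.6 -2 0;0 0 -2 0;0 0 -2 0;0 0 -2 0;0 0 -2 0;0 0 -1.5 0;0 0 -1 0;0 0 -0.5 0;0 0 -0.3 0;0 0 0 0;0 0 0 0")

```text
time_s: 58.02
tcp_pos: [0.4651, 0.3373, 0.0519]
orientation: [[0.263, 0.001, 0.965], [-0.965, 0.001, 0.263], [-0.0, -1.0, 0.001]]
contact_force: [0.7, -0.6, -2.2]
gripper_width: 0.018
```

```bash
python3 - <<'E'
from m import *
c3_=lambda u,v:c3(u,v)
for u,v in [(517,280),(543,270),(549,300),(539,327)]: print(S(on('top',*c3(u,v),.026))-[0,-.205,.004])
E
```

```text
[0.06057713 0.03329386 0.022     ]
[0.06933099 0.0046677  0.022     ]
[0.03694926 0.00136746 0.022     ]
[0.00923491 0.01464272 0.022     ]
```

All four are within the bin limits. Lowering the last few mm.

Request:
drive_tool(motion="-0.1 0.2 -0.2 0;0 0.1 -0.1 0;0 0 -0.1 0;0 0 -0.1 0;0 0 0 0;0 0 0 0")

```text
time_s: 58.52
tcp_pos: [0.4639, 0.3405, 0.0468]
orientation: [[0.263, 0.001, 0.965], [-0.965, 0.001, 0.263], [-0.001, -1.0, 0.001]]
contact_force: [-1.9, 0.6, 4.9]
gripper_width: 0.0181
```

Request:
drive_tool(motion="0 0 -0.1 0;0 0 0 0;0 0 0 0")

```text
time_s: 58.77
tcp_pos: [0.4638, 0.3406, 0.0466]
orientation: [[0.264, 0.001, 0.965], [-0.965, 0.001, 0.264], [-0.0, -1.0, 0.001]]
contact_force: [-4.7, -2.1, 15.2]
gripper_width: 0.0178
```

Contact with the mat is felt (+15 N). Releasing.

Request:
drive_tool(motion="0 0 0.1 0;0 0 0 0;0 0 0 0;0 0 0 0;0 0 0 0;0 0 0 0;0 0 0 0;0 0 0 0;0 0 0 0;0 0 0 0;0 0 0 0", hand=1)

```text
time_s: 59.68
tcp_pos: [0.4638, 0.3399, 0.0462]
orientation: [[0.263, -0.0, 0.965], [-0.965, -0.0, 0.263], [-0.0, -1.0, -0.0]]
contact_force: [0.3, 0.3, 0.4]
gripper_width: 0.0865
```

Request:
drive_tool(motion="0 0 0.5 0;0 0 1.5 0;0 0 2 0;0 0 2.5 0;0 0 3 0;0 0 3 0;0 0 3 0;0 0 3 0;-1 0 3 0;-2 0 1 0;-2 0 0 0;-1 0 0 0")

```text
time_s: 60.68
tcp_pos: [0.4016, 0.3407, 0.2727]
orientation: [[0.265, 0.001, 0.964], [-0.964, 0.001, 0.265], [-0.001, -1.0, 0.002]]
contact_force: [0.0, 0.3, -0.5]
gripper_width: 0.0916
```

Request:
drive_tool(motion="-1 -1 1 0;-2 -2 0 0;-2 -2 0 0;-1 -2 0 0;0 -2 0 0;0 -2 0 0;0 -2 0 0;0 -1 0 0;0 0 0 0;0 0 0 0")

```text
time_s: 61.52
tcp_pos: [0.3439, 0.1997, 0.2812]
orientation: [[0.262, 0.0, 0.965], [-0.965, -0.0, 0.262], [0.0, -1.0, 0.0]]
contact_force: [-0.5, 0.9, 0.2]
gripper_width: 0.0919
```

```bash
python3 - <<'E'
from m import *
s=bot.sense();print(s['tcp_pos'],s['contact_force'],s['gripper_width'],s['time_s'])
snap('top','pics/t33.png',(145,150,415,310),2.9)
snap('scene','pics/s33.png',(140,120,360,330),2.8)
E
```

```text
[0.34390324 0.19968928 0.28121399] [-0.4676769   0.92902063  0.2449324 ] 0.0918527914914776 61.5167
```

View pics/t33.png

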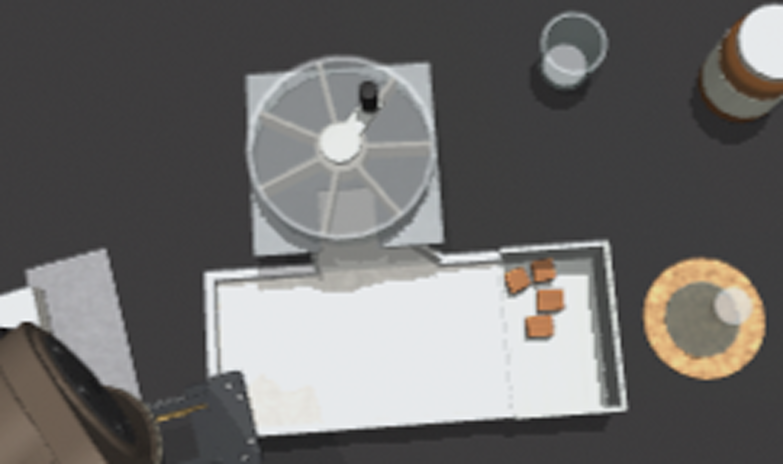

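View pics/s33.png

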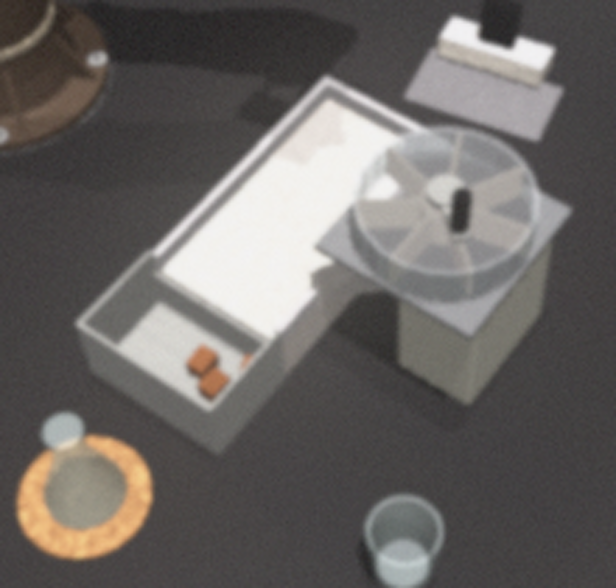

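The pusher has been knocked aside and now stands off the mat's +y edge. I'll fetch it back.

Request:
drive_tool(motion="1 1.5 1 0;2 2 1 0;2 2.5 1 0;2 2.5 1 0;2 2.5 1 0;1.5 2 0 0;1 1 0 0;0 0.5 0 0;0 0 0 0;0 0 0 0")

```text
time_s: 62.45
tcp_pos: [0.4578, 0.3454, 0.3309]
orientation: [[0.265, -0.001, 0.964], [-0.964, -0.0, 0.265], [-0.0, -1.0, -0.001]]
contact_force: [-1.1, -1.2, 0.8]
gripper_width: 0.0919
```

```bash
python3 - <<'E'
from m import *
s=bot.sense();o=s['orientation'];print(s['tcp_pos'],np.degrees(np.arctan2(o[1][0],o[0][0])))
p,d=snap('wrist','pics/w34.png')
np.save('pics/w34d.npy',d)
c=get_calibration('wrist');R=np.array(c['rotation'])
v,u=np.mgrid[0:235,40:520];v=v.ravel();u=u.ravel();k=d[v,u]>0;u,v=u[k],v[k]
x=(u-c['cx'])/c['fx'];y=(v-c['cy'])/c['fy'];r=np.hypot(x,y)+1e-9
D=np.c_[x/r*np.sin(r),y/r*np.sin(r),np.cos(r)];D=D/D[:,2:]*d[v,u][:,None]
P=D@R.T+np.array(c['xyz'])
near=(abs(P[:,0]-.47)<.15)&(abs(P[:,1]-.38)<.15)
for n,lo,hi in [('bar',.026,.042),('handle',.085,.105)]:
  m=near&(P[:,2]>lo)&(P[:,2]<hi)&(P[:,1]>.25);q=P[m]
  print(n,m.sum(),q.mean(0) if m.any() else '',cv2.minAreaRect((q[:,:2]*1000).astype(np.float32)))
E
```

```text
[0.45776843 0.34536631 0.33085398] -74.6544685565495
bar 2113 [0.45248405 0.39123288 0.03361859] ((505.2717590332031, 427.62066650390625), (282.41168212890625, 77.01299285888672), 31.09026527404785)
handle 663 [0.47255369 0.42097151 0.09392713] ((517.4797973632812, 453.2376403808594), (234.7439422607422, 29.99247932434082), 35.194061279296875)
```

View pics/w34.png

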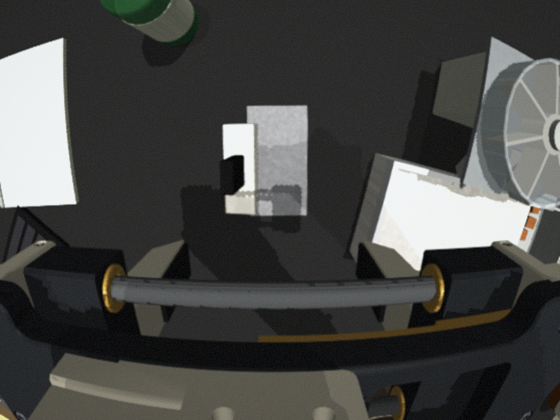

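```bash
python3 - <<'E'
from m import *
p=cv2.imread('pics/w34.png')[90:230,200:330]
cv2.imwrite('pics/w35.png',cv2.resize(p,None,fx=4.2,fy=4.2,interpolation=cv2.INTER_CUBIC))
d=np.load('pics/w34d.npy');c=get_calibration('wrist');R=np.array(c['rotation'])
for u,v in [(228,135),(251,135),(228,200),(250,208),(240,140),(226,172),(230,180),(300,150)]:
  o,r=ray('wrist',u,v,c);print((u,v),(o+r*d[v,u]/(R.T@r)[2]).round(4))
E
```

```text
(228, 135) [0.4856 0.4175 0.0302]
(251, 135) [0.4942 0.3856 0.0362]
(228, 200) [0.3934 0.3948 0.0312]
(250, 208) [0.3914 0.3606 0.0354]
(240, 140) [0.4833 0.3989 0.0342]
(226, 172) [0.4468 0.4013 0.0955]
(230, 180) [0.438  0.3942 0.0943]
(300, 150) [0.4893 0.3107 0.0042]
```

View pics/w35.png

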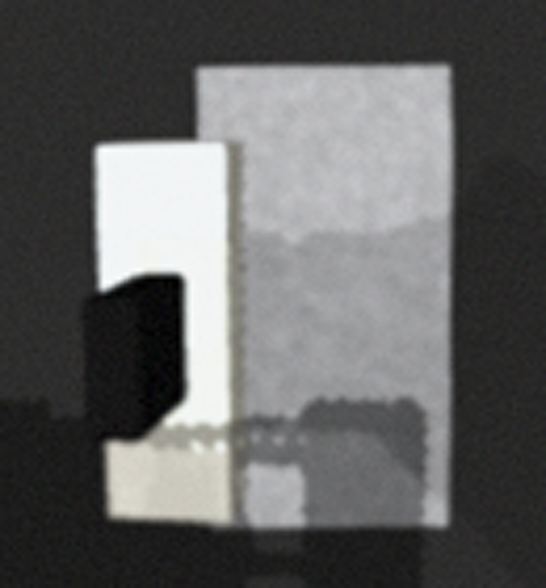

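```bash
python3 - <<'E'
from m import *
f=lambda u,v,z:on('wrist',(u+.5)/4.2-.5+200,(v+.5)/4.2-.5+90,z)[:2]
P=np.array([f(95,145,.031),f(226,142,.036),f(231,525,.036),f(107,520,.031)]);print(P.round(4),P.mean(0))
an=lambda v:np.degrees(np.arctan2(v[1],v[0]));print(an(P[0]-P[3]),an(P[1]-P[2]))
H=np.array([f(86,298,.094),f(138,275,.095),f(148,437,.095),f(98,437,.094)]);print(H.round(4),H.mean(0),an(H[0]-H[3]),an(H[1]-H[2]))
r=np.array([f(*q,.004) for q in [(196,66),(451,64),(449,527),(213,527)]]);print(r.mean(0))
E
```

```text
[[0.4987 0.4292]
 [0.5107 0.3866]
 [0.3835 0.3515]
 [0.372  0.3944]] [0.44123023 0.39042114]
15.37710565461917 15.393425049247247
[[0.4586 0.412 ]
 [0.4692 0.3986]
 [0.4227 0.3841]
 [0.4185 0.3988]] [0.44223164 0.39839997] 18.243918020536128 17.34400353208066
[0.46373407 0.33832446]
```

Request:
drive_tool(motion="-0.3 1 -1.5 0;-0.4 1.3 -2.5 0;-0.4 1.3 -3 0;-0.4 1 -3 0;-0.1 0.3 -3 0;0 0 -3 0;0 0 -2.5 0;0 0 -2 0;0 0 -1 0;0 0 -0.5 0;0 0 0 0;0 0 0 0")

```text
time_s: 63.5
tcp_pos: [0.4432, 0.3943, 0.1125]
orientation: [[0.263, 0.001, 0.965], [-0.965, 0.001, 0.263], [-0.001, -1.0, 0.001]]
contact_force: [-0.0, 0.4, 0.3]
gripper_width: 0.092
```

```bash
python3 - <<'E'
from m import *
s=bot.sense();print(s['tcp_pos'])
snap('wrist','pics/w36.png')
E
```

```text
[0.44321296 0.39426218 0.11248084]
```

View pics/w36.png

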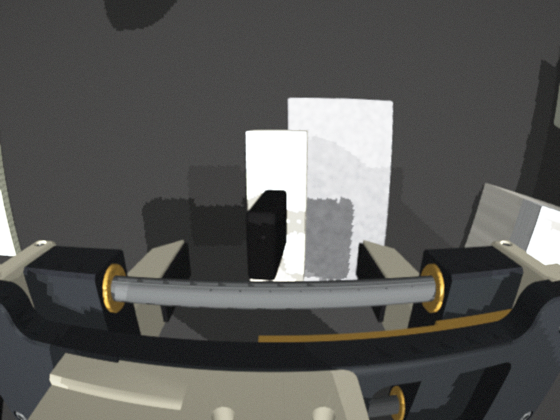

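Handle lies between the fingers (≈(265,235), slightly tilted). Going down and closing.

Request:
drive_tool(motion="0 0.1 -1 0;0 0 -1.5 0;0 0 -1.5 0;0 0 -1.2 0;0 0 -0.8 0;0 0 -0.4 0;0 0 -0.2 0;0 0 0 0")

```text
time_s: 64.22
tcp_pos: [0.4428, 0.3951, 0.0452]
orientation: [[0.263, -0.0, 0.965], [-0.965, 0.0, 0.263], [-0.0, -1.0, -0.0]]
contact_force: [-0.4, -0.6, -0.1]
gripper_width: 0.0919
```

Request:
drive_tool(motion="0 0 0 0;0 0 0 0;0 0 0 0;0 0 0 0;0 0 0 0;0 0 0 0;0 0 0 0;0 0 0 0;0 0 0 0;0 0 0 0;0 0 0 0;0 0 0 0", hand=-1, force=25)

```text
time_s: 65.22
tcp_pos: [0.443, 0.3944, 0.0453]
orientation: [[0.263, 0.0, 0.965], [-0.965, -0.001, 0.263], [0.001, -1.0, -0.0]]
contact_force: [0.3, -2.9, 3.8]
gripper_width: 0.0179
```

Request:
drive_tool(motion="0 0 0.3 0;0 0 0.5 0;0 0 0.7 0;0 0 1 0;0 0 1 0;0 0 1 0;0 0 0.5 0;0 0 0 0")

```text
time_s: 65.88
tcp_pos: [0.4434, 0.3957, 0.0971]
orientation: [[0.263, 0.002, 0.965], [-0.965, 0.002, 0.263], [-0.001, -1.0, 0.002]]
contact_force: [-0.2, 0.7, -1.0]
gripper_width: 0.0183
```

```bash
python3 - <<'E'
from m import *
s=bot.sense();o=s['orientation'];print(s['tcp_pos'],np.degrees(np.arctan2(o[1][0],o[0][0])))
snap('wrist','pics/w37.png')
snap('scene','pics/s37.png',(250,60,420,200),4)
E
```

```text
[0.4434378 0.3957377 0.0971244] -74.75437998684694
```

View pics/w37.png

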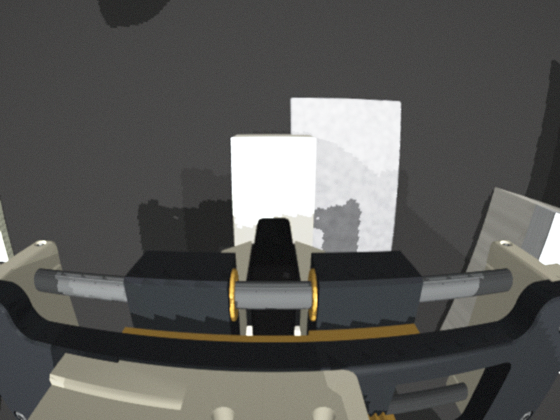

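View pics/s37.png

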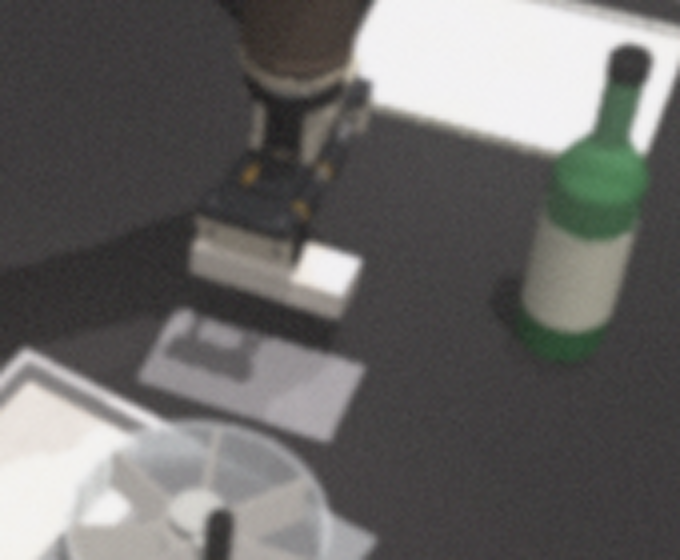

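Request:
drive_tool(motion="0.2 -0.5 0 0;0.4 -1 0 0;0.5 -1.3 0 0;0.5 -1.3 0 0;0.4 -1 0 0;0.2 -0.5 0 0;0 0 0 0;0 0 -1 0;0 0 -1.2 0;0 0 -1 0;0 0 -0.6 0;0 0 -0.2 0")

```text
time_s: 66.98
tcp_pos: [0.4636, 0.3387, 0.0533]
orientation: [[0.264, -0.002, 0.964], [-0.964, -0.002, 0.264], [0.001, -1.0, -0.003]]
contact_force: [0.2, 0.4, -2.4]
gripper_width: 0.0179
```

Request:
drive_tool(motion="0 0 -0.2 0;0 0 -0.2 0;0 0 -0.1 0;0 0 -0.1 0;0 0 0 0;0 0 0 0")

```text
time_s: 67.48
tcp_pos: [0.465, 0.3389, 0.0494]
orientation: [[0.263, 0.0, 0.965], [-0.965, 0.0, 0.263], [-0.0, -1.0, 0.0]]
contact_force: [0.1, -0.6, -1.2]
gripper_width: 0.018
```

Request:
drive_tool(motion="0 0 -0.1 0;0 0 -0.1 0;0 0 0 0;0 0 0 0;0 0 0 0")

```text
time_s: 67.9
tcp_pos: [0.4648, 0.3389, 0.0473]
orientation: [[0.263, 0.0, 0.965], [-0.965, -0.0, 0.263], [0.0, -1.0, -0.0]]
contact_force: [-0.2, -0.3, -1.9]
gripper_width: 0.018
```

Request:
drive_tool(motion="0 0 -0.1 0;0 0 0 0;0 0 0 0;0 0 0 0")

```text
time_s: 68.23
tcp_pos: [0.4648, 0.3389, 0.0462]
orientation: [[0.263, -0.0, 0.965], [-0.965, -0.0, 0.263], [0.0, -1.0, -0.0]]
contact_force: [0.2, 1.2, -1.6]
gripper_width: 0.0176
```

Request:
drive_tool(motion="0 0 -0.1 0;0 0 0 0;0 0 0 0")

```text
time_s: 68.48
tcp_pos: [0.4649, 0.339, 0.0453]
orientation: [[0.263, 0.0, 0.965], [-0.965, 0.0, 0.263], [-0.0, -1.0, 0.0]]
contact_force: [0.1, 0.2, 1.4]
gripper_width: 0.0178
```

Request:
drive_tool(motion="0 0 -0.1 0;0 0 0 0;0 0 0 0")

```text
time_s: 68.73
tcp_pos: [0.465, 0.339, 0.0453]
orientation: [[0.263, 0.001, 0.965], [-0.965, -0.0, 0.263], [0.0, -1.0, 0.001]]
contact_force: [-1.9, -4.2, 11.6]
gripper_width: 0.0181
```

Contact. Releasing, then retreating.

Request:
drive_tool(motion="0 0 0.1 0;0 0 0 0;0 0 0 0;0 0 0 0;0 0 0 0;0 0 0 0;0 0 0 0;0 0 0 0;0 0 0 0;0 0 0 0;0 0 0 0", hand=1)

```text
time_s: 69.65
tcp_pos: [0.4648, 0.3389, 0.0453]
orientation: [[0.263, 0.0, 0.965], [-0.965, -0.0, 0.263], [0.0, -1.0, 0.0]]
contact_force: [0.6, 0.4, -0.3]
gripper_width: 0.0869
```

Request:
drive_tool(motion="0 0 0.5 0;0 0 1.5 0;0 0 2 0;0 0 2.5 0;0 0 3 0;0 0 3 0;0 0 3 0;0 0 3 0;0 0 3 0;0 0 3 0;0 0 1 0;0 0 0 0")

```text
time_s: 70.65
tcp_pos: [0.4654, 0.3402, 0.3037]
orientation: [[0.263, 0.004, 0.965], [-0.965, 0.003, 0.263], [-0.002, -1.0, 0.005]]
contact_force: [0.2, 0.8, -0.2]
gripper_width: 0.0915
```

```bash
python3 - <<'E'
from m import *
s=bot.sense();print(s['tcp_pos'],s['time_s'])
p,d=snap('wrist','pics/w38.png')
snap('top','pics/t38.png',(145,150,415,310),2.9)
c=get_calibration('wrist');R=np.array(c['rotation'])
for q in [[.4635,.339,.096],[.4635,.339,.034]]: print(proj('wrist',q,c))
E
```

```text
[0.46544159 0.34019854 0.30369204] 70.65
[271.9285616  181.26859458]
[272.00401995 171.72501982]
```

View pics/w38.png

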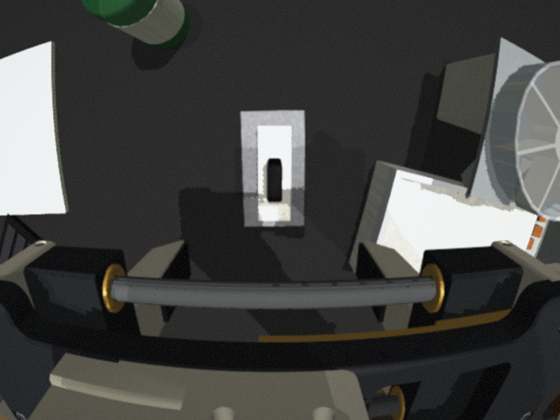

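View pics/t38.png

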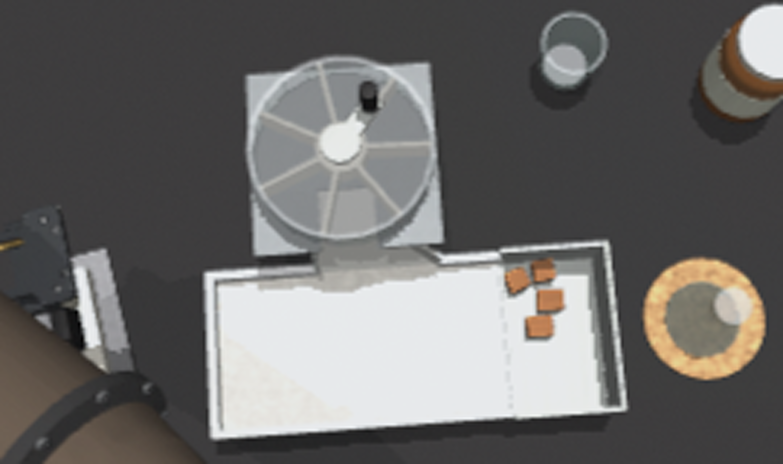

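The pusher sits centred on its mat, with the bar at (274,172) against a projected (272,172). The blocks are in the bin and the flask is on the cork. Handing in.

```bash
python3 - <<'E'
from workcell import bot
print(bot.job_done())
E
```

```text
the job is handed in; nothing more can be done
None
```

I finished every part of the task and handed it in at about 71 s of the 210 s allowed; the system reports no verdict.

**What I did**
- **Flask:** I stood it on the cork mat and let it go while all the oak was still in the drum.
- **Drum:** I turned it by the crank at about 0.5 rad/s to about 5.6 rad. All four blocks present came out.
- **Sweep:** I pushed all four blocks into the bin with the pusher.
- **Pusher:** I stood it back in the middle of its rest mat.

**Last checks**
- **Blocks:** All four are in the bin, measured from the top view at x 9 to 69 mm and y 1 to 33 mm from its centre. The drum and chute looked empty.
- **Flask:** It appears upright and about concentric on the cork mat.
- **Pusher:** It stands level and centred on its rest mat, within a few mm.
- **Other items:** The beaker and jar looked unmoved in the top views, and the arm never went near the bottle. I did not measure any of the three again.
- **Gripper:** It is clear of everything.

**What went wrong on the way**
- **Sweep jams:** The sweep jammed three times, twice with a block wedged at the chute guide and once with the bar catching on the board's side rail. The wrist read up to about 50 N and the pusher twisted in the grip. I backed off, re-gripped once, and finished with the bar turned slightly.
- **Pusher knocked:** After I first set the pusher down it was knocked about 5 cm off its mat, so I picked it up and placed it again.

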